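Rebuild a regulator's disc-spring stack on its arbor

TASK

Build the gas regulator's spring stack over the upright arbor of the round stand: first the flat thrust ring, then the conical spring washer that lies dome up, then the conical washer that lies hollow up, and last the flanged cap with its hub up. Keep each part the way up it lies and lower it all the way on to the one before rather than dropping it. Do not knock the gas detector, pressure gauge or jar that lie among the parts.

Things in the scene. Friction and masses are not known exactly. Their poses are not given: they have to be found in the camera images.
- arbor_stand: Fixed round aluminium stand, the target; origin on its upright z axis at table level. Foot 90 mm diameter, 8 mm high; pedestal 50 mm diameter, its flat top 30 mm above the table; then the arbor, 18 mm diameter up to 77 mm, tapering to a 6 mm tip at 87 mm. Seated in order, the undersides of ring, dome-up washer, hollow-up washer and cap are 30, 38, 55 and 72 mm above the table.
- thrust_ring: Loose flat brass ring, 60 mm outside diameter, 22 mm hole, 8 mm thick, about 150 g, lying flat. Origin on its axis at the underside, z up. Goes on first.
- dome_washer: Loose steel conical spring washer lying dome up, its wide rim on the table and its hole raised: 60 mm outside diameter, 22 mm hole, 17 mm high in all, wall about 5 mm. The rim's upright edge, to grip, is 0 to 5 mm above its underside. About 100 g. Origin on its axis, level with its underside, z up. Goes on second.
- cup_washer: The same kind of loose steel conical washer lying hollow up like a dish, on the narrow edge of its hole, wide rim raised: 60 mm outside diameter, 22 mm hole, 17 mm high in all. The rim's upright edge, to grip, is 12 to 17 mm above its underside. About 100 g. Origin on its axis, level with its underside, z up. Goes on third.
- cap: Loose aluminium flanged cap standing on its flange: flange 64 mm diameter and 6 mm thick, hub above it 34 mm diameter up to 24 mm height, 22 mm hole right through. About 110 g. Origin on its axis at the flange's underside, z up. Grip it by the hub. Goes on last.
- detector: Bystander: loose grey handheld gas detector lying on its back, 88 x 48 x 24 mm, origin under its middle, long side along its x. Leave alone.
- gauge: Bystander: loose round pressure gauge lying face up, 52 mm diameter, 26 mm high, white dial, no hole; origin under its middle. Leave alone.
- jar: Bystander: loose small white jar with black lid, 42 mm diameter, 50 mm high, origin under its middle. Leave alone.

How it is judged:
By the outcome, as a careful person would: the job done as asked, in the order asked, and still so for the second after the job is handed in, with the robot touching nothing.
It also fails if it takes over 99 s, if anything falls off the work surface, if the arm or the gripper's body presses on something with over 40 N, if the wrist force passes 120 N, or if a joint passes its speed limit or range.

ROBOT

A 7-joint arm with a two-finger parallel gripper is mounted at the origin on the work surface. World frame = base frame: x ahead of the robot, y to its left, z up, the work surface at z = 0. Lengths are in m, angles in rad, forces in N, time in s.
With the tool pointing down it reaches from about 0.425 to 0.925 m from the base axis. Payload 6.8 kg.
Tool frame: the origin (TCP) lies at the very end of the fingers, on their centre line; the grasp point (between the pads) lies 19 mm behind it (ctrl.tcp_to_grasp is the distance from the TCP to the grasp point, in m); z points along the fingers, y is the direction in which the jaws open and shut (so a half turn about z gives the same grasp; the last joint's range is limited). The gripper opens to 85 mm and grips with 20 to 120 N. Pads are 22 mm wide; open, the fingers measure 114 mm over their backs; the gripper's body (76 mm by 85 mm) begins 54 mm behind the grasp point. The pads swing forward as they close: fully open they stand 13 mm farther back than shut.
Start: joints at [-1.395, 0.477, 0.022, 1.555, -0.011, 1.109, -0.083], TCP at [0.189, 0.648, 0.231] pointing down, gripper open.
Joint ranges: [-2.96, 2.96], [-0.34, 2.1], [-1.41, 1.46], [0.24, 2.44], [-1.37, 4.51], [0.17, 1.92], [-2.96, 2.96]. Speed limits (rad/s): [2.39, 2.39, 3.14, 3.14, 3.14, 3.14, 3.14].

INTERFACE

Orientations are given as a 3x3 rotation matrix whose columns are the frame's x, y, z axes.
In Python, from station import ctrl gives the robot as it stands.
- The arm moves only by the tool jog_arm, never from a script. Its argument "steps" is a list that holds one entry, the list of rows, each a list of 7 numbers: the shift along the tool's x, y, z in m, then the turn, a rotation vector about the tool's x, y, z in degrees, then the closure, from 0 (fully open) to 1 (shut). In form: [[[tx, ty, tz, wx, wy, wz, gripper], ...]]. A call has 1 to 12 rows; each row is the pose to reach, as a shift and turn from the pose commanded when the call began, along the tool's axes at that moment; what a row does not reach only later rows make up. A row lasts 1/8 s, in which the tool goes at most 62.5 mm and 10.7 degrees, less where a joint would pass 70% of its speed; a pose out of reach is approached as far as the arm can. A call with a gripper value outside its range is refused whole. The fingers move at their own pace and stop on an object; "squeeze" is the grip in N (left out, the last holds). Time passes only in rows, so rows that repeat a pose let the fingers close. It gives the time, the measured TCP pose, the force and the opening at its end, in the units of the state.
- ctrl.state(): the state, without advancing time (a new reading comes with each control period).
- ctrl.read_camera(name): name is "scene" or "top" or "wrist"; returns a dict with "image" (420x560x3 uint8, blue, green, red), "mtx" (3x3 intrinsics, pixels), "D" ([k1, k2, p1, p2, k3] as OpenCV has them; the pictures are not rectified), "R" (3x3) and "t" (3): a world point X has camera coordinates R X + t. Camera axes: x right, y down, z forward; pixel columns grow to the right and rows downward; lengths in m; the calibration is good to about 2 mm. A picture is of the moment at which its call begins. There is no depth.
- ctrl.hand_in(): hands the job in, once; it reports no verdict.
The state is a dict: "clock": time; "qpos": joint angles; "qvel": joint speeds; "joint_efforts": joint torques, N m; "ee_pos": TCP position; "eef_rot": TCP orientation; "ft_force": force on the tool from outside, world axes, zero at the start; "ft_torque": the same for the moment, N m; "gripper_width": finger opening in m.
Only numpy, scipy, OpenCV 4.12 (cv2) and the standard library are available. Lean on these libraries where they do the work, as an engineer would, in place of code of your own. Each camera call takes 0.05 s, during which the arm holds its last target.

## Working session

There is one attempt and no reset: what is moved stays moved. The work goes in short steps, Python scripts to look and compute and a tool call to move; the robot and the scene stay as the last step left them, time stands still between calls to the robot, and variables do not carry over. Pictures are saved under pics/ and viewed, and the job is handed in when it is done.

Besides the shell and the picture viewer there is one more tool, called after ">>>" by a JSON object that holds its "api" and its "payload", one argument or row to a line. jog_arm: Moves the arm, as the interface text tells. Its arguments: {"type":"object","properties":{"steps":{"type":"array"},"squeeze":{"type":"number"}},"required":["steps"]}

```bash
ls; mkdir -p pics
python3 - <<'E'
from station import ctrl
import cv2
s=ctrl.state();print(s['clock'],s['ee_pos'],s['eef_rot'],s['gripper_width'],ctrl.tcp_to_grasp)
for n in ['scene','top']:
    c=ctrl.read_camera(n);cv2.imwrite(f'pics/{n}0.png',c['image']);print(n,c['mtx'],c['D'],c['R'],c['t'])
E
```

```text
pics
0.0 [0.18883845 0.64742402 0.23029242] [[-9.60005878e-01  2.79979562e-01 -3.99532369e-04]
 [ 2.79979816e-01  9.60004119e-01 -1.84263673e-03]
 [-1.32347904e-04 -1.88080309e-03 -9.99998223e-01]] 0.08520822321822048 0.0187
scene [[512.40030445   0.         269.88682741]
 [  0.         512.40030445 211.97760418]
 [  0.           0.           1.        ]] [-0.10956636  0.          0.          0.          0.        ] [[-0.19965825  0.97953825  0.02532584]
 [ 0.53296091  0.13024896 -0.83605495]
 [-0.82224646 -0.15342758 -0.54806088]] [ 0.10730165 -0.2480289   1.53884627]
top [[472.25361757   0.         280.45200033]
 [  0.         472.25361757 201.43561349]
 [  0.           0.           1.        ]] [-0.14534806  0.          0.          0.          0.        ] [[ 0.01264891 -0.99979445 -0.01584469]
 [-0.99040214 -0.0103458  -0.137828  ]
 [ 0.13763574  0.01743599 -0.99032943]] [-0.00867904  0.54768337  0.83361628]
```

View pics/top0.png

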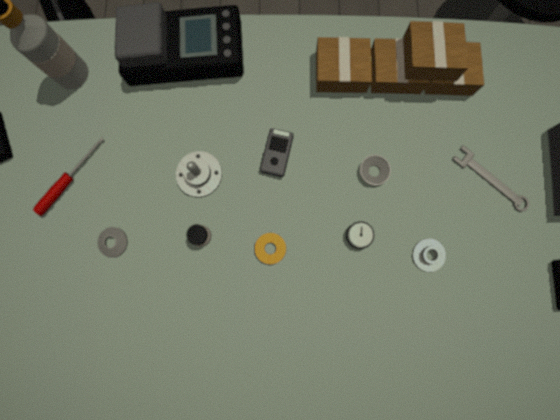

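View pics/scene0.png

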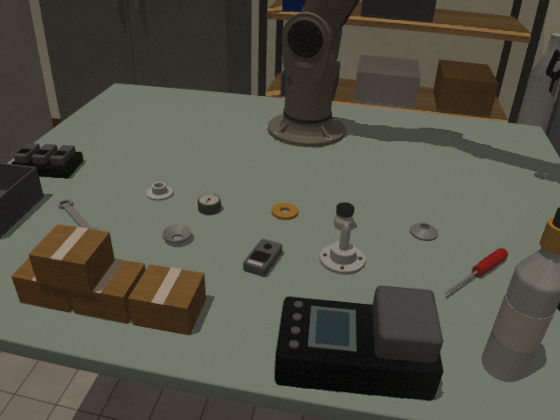

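The top picture shows the stand at (198,174), ring (270,249), dome washer (113,242), cup washer (375,171), cap (430,255), jar (198,236), gauge (360,236) and detector (277,153). The scene view agrees: dome washer at (424,231) and cup at (177,236). Next I'll measure them.

```bash
cat > h.py <<'E'
import numpy as np,cv2
from station import ctrl
def ray(c,px,z):
    u=cv2.undistortPoints(np.array(px,float).reshape(-1,1,2),c['mtx'],c['D']).reshape(-1,2)
    d=np.c_[u,np.ones(len(u))]@c['R']; o=-c['R'].T@c['t']
    z=np.asarray(z,float)
    return o+d*((z-o[2])/d[:,2])[:,None]
def proj(c,X):
    r,_=cv2.Rodrigues(c['R']); return cv2.projectPoints(np.array(X,float).reshape(-1,1,3),r,c['t'],c['mtx'],c['D'])[0].reshape(-1,2)
def circ(P):
    A=np.c_[2*P[:,:2],np.ones(len(P))];b=(P[:,:2]**2).sum(1)
    s=np.linalg.lstsq(A,b,rcond=None)[0];return s[0],s[1],np.sqrt(s[2]+s[0]**2+s[1]**2)
def state():
    s=ctrl.state();print('t',round(s['clock'],2),'tcp',s['ee_pos'].round(4) if hasattr(s['ee_pos'],'round') else s['ee_pos'],'w',round(float(s['gripper_width']),4),'F',np.round(s['ft_force'],1));print(np.round(s['eef_rot'],4).tolist());return s
E
python3 - <<'E'
from h import *
c=ctrl.read_camera('top');im=c['image'];cv2.imwrite('pics/crop.png',cv2.resize(im[110:290,80:470],None,fx=2,fy=2,interpolation=3))
bg=cv2.medianBlur(im,51)
lab=cv2.cvtColor(im,cv2.COLOR_BGR2LAB).astype(int);lb=cv2.cvtColor(bg,cv2.COLOR_BGR2LAB).astype(int)
d=np.sqrt(((lab-lb)**2).sum(2))
m=(d>14).astype(np.uint8)*255
cv2.imwrite('pics/mask.png',cv2.resize(m[110:290,80:470],None,fx=2,fy=2))
cs,_=cv2.findContours(m,cv2.RETR_EXTERNAL,cv2.CHAIN_APPROX_NONE)
H={'stand':(198,174,.008),'ring':(270,249,.008),'dome':(113,242,.003),'cup':(375,171,.017),'cap':(430,255,.006),'jar':(198,236,.05),'gauge':(360,236,.026),'det':(277,153,.024)}
for k in cs:
    if cv2.contourArea(k)<150: continue
    (x,y),r=cv2.minEnclosingCircle(k)
    for n,(a,b,z) in H.items():
        if np.hypot(x-a,y-b)<12:
            P=ray(c,k.reshape(-1,2)+0.0,np.full(len(k),z));cc=circ(P);print(n,np.round(cc,4),'std',np.std(np.hypot(P[:,0]-cc[0],P[:,1]-cc[1])).round(4))
E
```

```text
cap [ 0.4522 -0.285   0.0321] std 0.0015
ring [0.4619 0.0178 0.03  ] std 0.0007
dome [0.4695 0.3247 0.0302] std 0.0008
jar [0.4802 0.1475 0.0241] std 0.0014
gauge [ 0.4866 -0.1475  0.029 ] std 0.0017
cup [ 0.6104 -0.1775  0.0307] std 0.0025
stand [0.604  0.1588 0.0449] std 0.0015
det [0.6423 0.0077 0.0409] std 0.0091
```

View pics/mask.png

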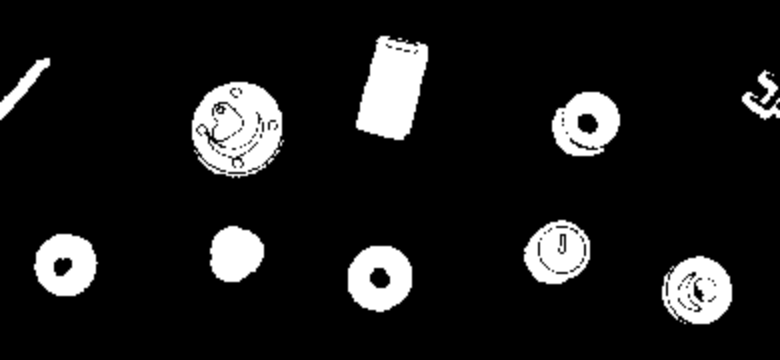

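View pics/crop.png

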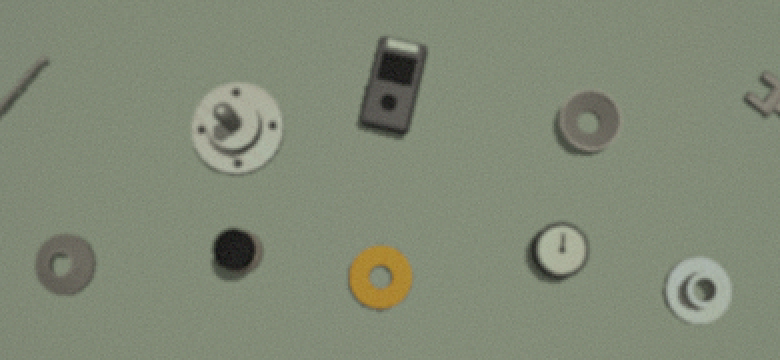

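All positions and sizes fit the given dimensions: ring r=30.0 mm, dome 30.2, cap 32.1, foot 44.9. I'll cross-check the stand axis, ring and washer centres with the scene camera, using the parts' holes.

Run:
```python
from h import *
c=ctrl.read_camera('scene');im=c['image']
bg=cv2.medianBlur(im,51)
d=np.sqrt(((cv2.cvtColor(im,cv2.COLOR_BGR2LAB).astype(int)-cv2.cvtColor(bg,cv2.COLOR_BGR2LAB).astype(int))**2).sum(2))
m=(d>14).astype(np.uint8)*255
E={'cap':(.4522,-.285,.006,.032),'ring':(.4619,.0178,.008,.03),'dome':(.4695,.3247,.003,.03),'cup':(.6104,-.1775,.017,.03),'stand':(.604,.1588,.008,.045)}
cs,_=cv2.findContours(m,cv2.RETR_EXTERNAL,cv2.CHAIN_APPROX_NONE)
big=cv2.resize(im[150:290,130:460],None,fx=2.4,fy=2.4,interpolation=3)
t=np.linspace(0,6.283,60)
for n,(x,y,z,r) in E.items():
    P=np.c_[x+r*np.cos(t),y+r*np.sin(t),np.full(60,z)]
    p=((proj(c,P)+.5-[130,150])*2.4*8).astype(int); cv2.polylines(big,[p],True,(0,0,255),1,cv2.LINE_AA,3)
p=((proj(c,[[.604,.1588,.03],[.604,.1588,.087]])+.5-[130,150])*2.4*8).astype(int); cv2.polylines(big,[p],True,(255,0,0),1,cv2.LINE_AA,3)
cv2.imwrite('pics/sc1.png',big)
c=ctrl.read_camera('top');im=c['image'];big=cv2.resize(im[110:290,80:470],None,fx=2,fy=2,interpolation=3)
for n,(x,y,z,r) in E.items():
    P=np.c_[x+r*np.cos(t),y+r*np.sin(t),np.full(60,z)]
    p=((proj(c,P)+.5-[80,110])*2*8).astype(int); cv2.polylines(big,[p],True,(0,0,255),1,cv2.LINE_AA,3)
p=((proj(c,[[.604,.1588,.03],[.604,.1588,.087]])+.5-[80,110])*2*8).astype(int); cv2.polylines(big,[p],True,(255,0,0),1,cv2.LINE_AA,3)
cv2.imwrite('pics/top1.png',big)
```

```text
(no output)
```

View pics/sc1.png

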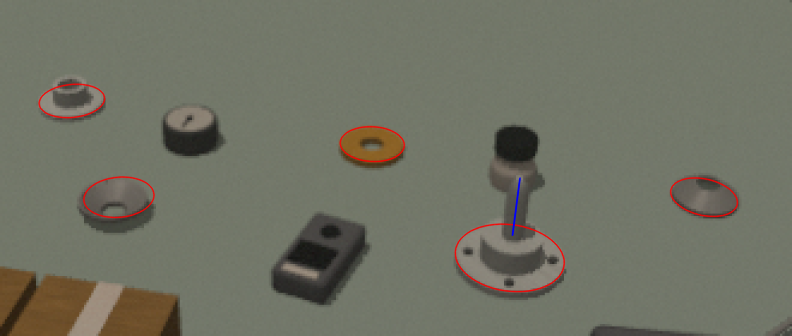

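View pics/top1.png

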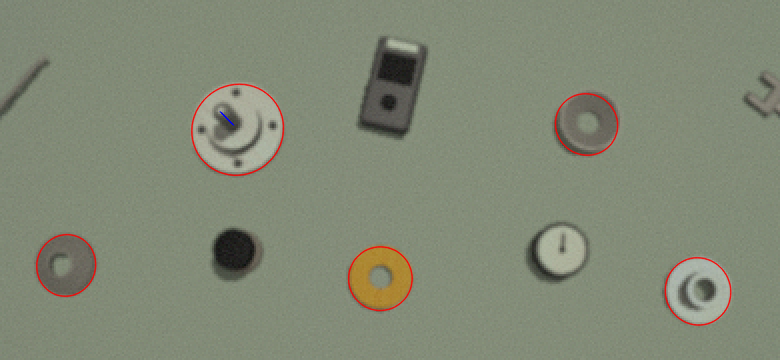

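The overlay shows that shadow pulled the cup fit by about 2 mm and the stand and cap fits by about 1 mm. I'll redo those with shadow-free brightness masks, and the cup with its hole and rim.

Run:
```python
from h import *
c=ctrl.read_camera('top');im=c['image']
g=cv2.cvtColor(im,cv2.COLOR_BGR2GRAY);S=6
def sub(n,x0,x1,y0,y1,f,z):
    r=cv2.resize(g[y0:y1,x0:x1],None,fx=S,fy=S,interpolation=cv2.INTER_CUBIC)
    m=f(r).astype(np.uint8)*255
    k=max(cv2.findContours(m,cv2.RETR_EXTERNAL,cv2.CHAIN_APPROX_NONE)[0],key=cv2.contourArea)
    k=cv2.convexHull(k).reshape(-1,2)
    q=(k+.5)/S-.5+[x0,y0]
    P=ray(c,q,np.full(len(q),z));cc=circ(P);print(n,np.round(cc,4),'std',np.std(np.hypot(P[:,0]-cc[0],P[:,1]-cc[1])).round(4))
print('bg',np.median(g[190:220,220:340]))
b=np.median(g[190:220,220:340])
sub('stand',165,235,140,210,lambda r:r>b+22,.008)
sub('cap',405,455,230,280,lambda r:r>b+22,.006)
for z in(.015,):
  sub('cuphole@0',365,382,162,180,lambda r:r>b-18,.0)
r=cv2.resize(im[140:205,160:235],None,fx=7,fy=7,interpolation=cv2.INTER_CUBIC);cv2.imwrite('pics/st.png',r)
r=cv2.resize(im[145:200,345:405],None,fx=8,fy=8,interpolation=cv2.INTER_CUBIC)
for cx,cy in((.6124,-.1795),):
    t=np.linspace(0,6.283,60)
    for rr,z in((.03,.017),(.011,0)):
        p=((proj(c,np.c_[cx+rr*np.cos(t),cy+rr*np.sin(t),np.full(60,z)])+.5-[345,145])*64).astype(int);cv2.polylines(r,[p],True,(0,0,255),1,cv2.LINE_AA,3)
cv2.imwrite('pics/cup.png',r)
```

```text
bg 136.0
stand [0.6057 0.1588 0.0439] std 0.0002
cap [ 0.4528 -0.2869  0.0311] std 0.0002
cuphole@0 [ 0.6144 -0.1818  0.0104] std 0.0005
```

View pics/cup.png

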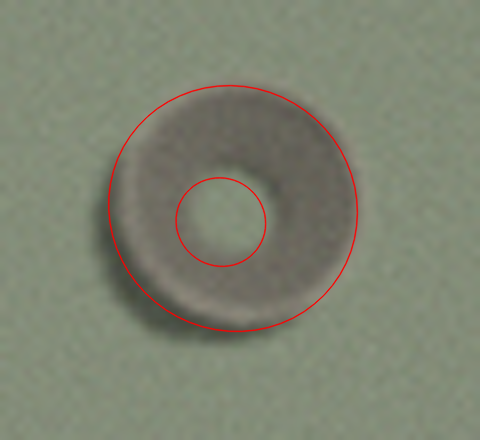

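View pics/st.png

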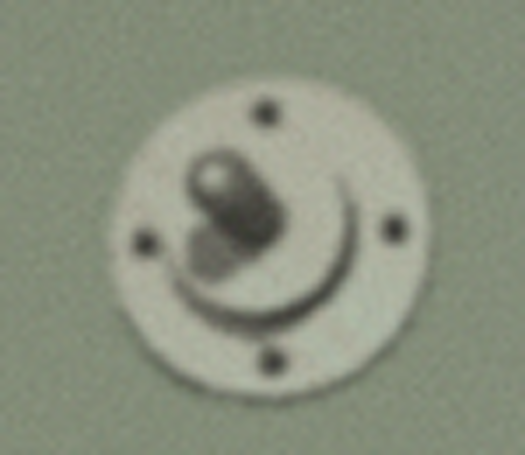

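The cup is now at about (0.613,-0.1805), the stand at (0.6057,0.1588) and the cap at (0.4528,-0.287). I'll move to hover over the ring and square the tool.

>>> {"api": "jog_arm", "payload": {
  "steps": [
    [[-0.06,-0.075,0,0,0,-3,0],[-0.438,-0.527,0.03,0,0,-16.26,0],[-0.438,-0.527,0.03,0,0,-16.26,0],[-0.438,-0.527,0.03,0,0,-16.26,0],[-0.438,-0.527,0.03,0,0,-16.26,0],[-0.438,-0.527,0.03,0,0,-16.26,0],[-0.438,-0.527,0.03,0,0,-16.26,0],[-0.438,-0.527,0.03,0,0,-16.26,0.1],[-0.438,-0.527,0.03,0,0,-16.26,0.22],[-0.438,-0.527,0.03,0,0,-16.26,0.22],[-0.438,-0.527,0.03,0,0,-16.26,0.22],[-0.438,-0.527,0.03,0,0,-16.26,0.22]]
  ],
  "squeeze": 40
}}

```text
clock: 1.8
ee_pos: [0.463, 0.0147, 0.2015]
eef_rot: [[-1.0, 0.009, 0.001], [0.009, 1.0, -0.001], [-0.001, -0.001, -1.0]]
ft_force: [-0.4, 0.8, 0.1]
gripper_width: 0.0667
```

Run:
```python
from h import *
c=ctrl.read_camera('wrist');cv2.imwrite('pics/w1.png',c['image']);state()
print(proj(c,[[.4619,.0178,.008]]), (-c['R'].T@c['t']).round(3))
c=ctrl.read_camera('scene');cv2.imwrite('pics/s2.png',c['image'])
```

```text
t 1.85 tcp [0.4623 0.0174 0.2013] w 0.0664 F [0.1 0.4 0.1]
[[-1.0, 0.005, 0.0001], [0.005, 1.0, -0.0004], [-0.0001, -0.0004, -1.0]]
[[281.23803426 178.28533383]] [0.388 0.015 0.344]
```

View pics/w1.png

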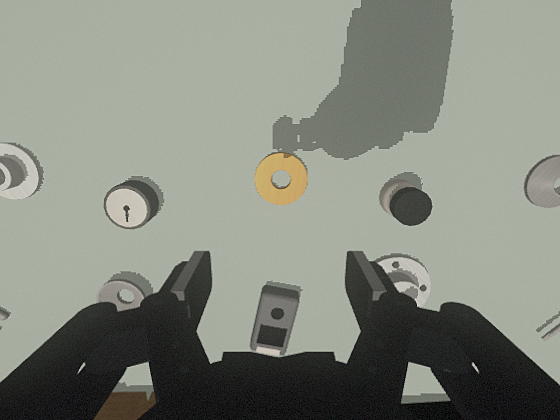

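The wrist view shows the ring centred at (281,179), which agrees with the top camera's prediction of (281.2,178.3). The fingertips are at about (210,252) and (347,252), so I can work out their height from the opening.

```bash
cat >> h.py <<'E'
def blob(c,f,seed,z):
    m=f(c['image']).astype(np.uint8)*255
    k=min(cv2.findContours(m,cv2.RETR_EXTERNAL,cv2.CHAIN_APPROX_NONE)[0],key=lambda k:1e9 if cv2.contourArea(k)<100 else np.hypot(*(np.array(cv2.minEnclosingCircle(k)[0])-seed)))
    k=cv2.convexHull(k).reshape(-1,2).astype(float)
    P=ray(c,k,np.full(len(k),z));cc=circ(P);return np.round(cc,4),np.std(np.hypot(P[:,0]-cc[0],P[:,1]-cc[1])).round(4)
E
python3 - <<'E'
from h import *
c=ctrl.read_camera('wrist');s=ctrl.state()
hsv=lambda im:cv2.cvtColor(im,cv2.COLOR_BGR2HSV)
print('ring',blob(c,lambda im:(hsv(im)[...,1]>90)&(hsv(im)[...,2]>120)&(np.arange(420)[:,None]<240),(281,179),.008))
R=np.array(s['eef_rot']);p=np.array(s['ee_pos'])
for d in(-.01,-.005,0,.005):
    for y in(-.0332,.0332):
        print(d,y,proj(c,[p+R@[-.011,y,d],p+R@[.011,y,d]]).round(1).tolist())
cv2.imwrite('pics/w2.png',cv2.resize(c['image'][220:340,150:400],None,fx=3,fy=3))
E
```

```text
ring (array([0.4628, 0.0171, 0.0296]), np.float64(0.0001))
-0.01 -0.0332 [[213.9, 289.8], [211.0, 249.4]]
-0.01 0.0332 [[347.5, 289.5], [350.4, 249.0]]
-0.005 -0.0332 [[215.9, 284.3], [213.1, 245.0]]
-0.005 0.0332 [[345.4, 284.0], [348.1, 244.6]]
0 -0.0332 [[217.7, 279.2], [215.1, 240.8]]
0 0.0332 [[343.4, 278.8], [346.0, 240.5]]
0.005 -0.0332 [[219.5, 274.3], [217.0, 236.9]]
0.005 0.0332 [[341.5, 274.0], [343.9, 236.6]]
```

View pics/w2.png

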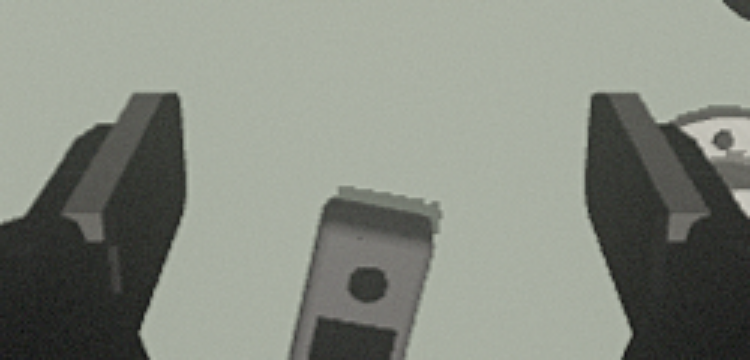

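The ring is at (0.4628,0.0171) by wrist and (0.4619,0.0178) by top, so the two agree. At 66 mm opening the tips sit about 7 mm behind the TCP, so the TCP has to go slightly below zero. I'll descend and watch the force.

>>> {"api": "jog_arm", "payload": {
  "steps": [
    [[0,0,0.06,0,0,0,0.2],[0,0,0.12,0,0,0,0.2],[0,0,0.17,0,0,0,0.2],[0,0,0.195,0,0,0,0.2],[0,0,0.2,0,0,0,0.2],[0,0,0.2,0,0,0,0.2],[0,0,0.2,0,0,0,0.2]]
  ]
}}

```text
clock: 2.82
ee_pos: [0.4629, 0.02, 0.0025]
eef_rot: [[-1.0, -0.001, 0.002], [-0.001, 1.0, 0.001], [-0.002, 0.001, -1.0]]
ft_force: [-0.2, -0.8, 0.1]
gripper_width: 0.0688
```

Run:
```python
from h import *
c=ctrl.read_camera('wrist');cv2.imwrite('pics/w3.png',c['image']);state()
```

```text
t 2.88 tcp [0.4628 0.0199 0.0025] w 0.0682 F [-0.1  0.4  0.4]
[[-1.0, -0.0004, 0.0023], [-0.0004, 1.0, 0.0007], [-0.0023, 0.0007, -1.0]]
```

View pics/w3.png

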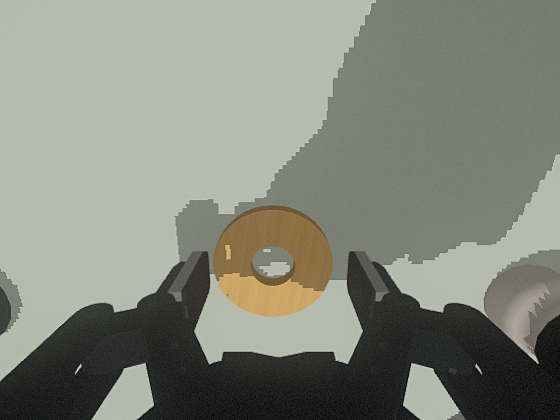

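The ring lies between the pads, slightly toward the -y finger. I'll correct by 2.5 mm and go down slowly.

>>> {"api": "jog_arm", "payload": {
  "steps": [
    [[0,-0.0025,0.002,0,0,0,0.22],[0,-0.0025,0.004,0,0,0,0.22],[0,-0.0025,0.004,0,0,0,0.22]]
  ]
}}

```text
clock: 3.25
ee_pos: [0.4618, 0.0169, -0.0028]
eef_rot: [[-1.0, 0.0, -0.0], [0.0, 1.0, 0.0], [0.0, 0.0, -1.0]]
ft_force: [0.4, -0.4, 0.5]
gripper_width: 0.0665
```

>>> {"api": "jog_arm", "payload": {
  "steps": [
    [[0,0,0.001,0,0,0,0.22],[0,0,0.002,0,0,0,0.22],[0,0,0.002,0,0,0,0.22]]
  ]
}}

```text
clock: 3.62
ee_pos: [0.4618, 0.017, -0.0048]
eef_rot: [[-1.0, -0.0, -0.0], [-0.0, 1.0, -0.0], [0.0, -0.0, -1.0]]
ft_force: [0.3, -0.9, -0.1]
gripper_width: 0.0666
```

>>> {"api": "jog_arm", "payload": {
  "steps": [
    [[0,0,0,0,0,0,0.27],[0,0,0,0,0,0,0.32],[0,0,0,0,0,0,0.4],[0,0,0,0,0,0,0.4],[0,0,0,0,0,0,0.4],[0,0,0,0,0,0,0.4]]
  ],
  "squeeze": 40
}}

```text
clock: 4.38
ee_pos: [0.4619, 0.017, -0.0043]
eef_rot: [[-1.0, 0.0, 0.0], [0.0, 1.0, 0.0], [-0.0, 0.0, -1.0]]
ft_force: [-2.1, 0.4, 7.0]
gripper_width: 0.0575
```

Run:
```python
from h import *
c=ctrl.read_camera('wrist');cv2.imwrite('pics/w4.png',c['image']);state()
```

```text
t 4.42 tcp [ 0.4619  0.017  -0.0043] w 0.0581 F [-2.8 -0.2  7.3]
[[-1.0, 0.0, 0.0], [0.0, 1.0, 0.0004], [-0.0, 0.0004, -1.0]]
```

View pics/w4.png

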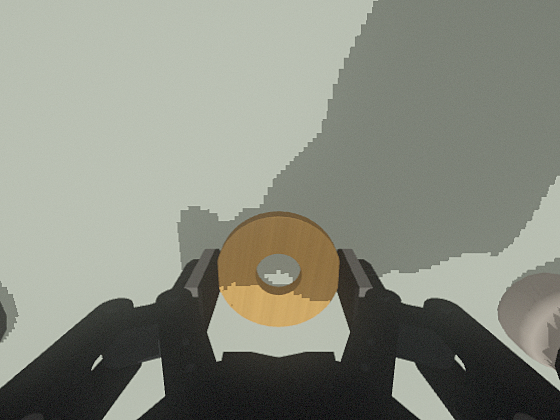

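The ring is gripped at 58 mm reading. The 7 N upward force means the tips just touch the table, so their offset at this width is about 4.5 mm. I'll lift and carry it over the stand.

>>> {"api": "jog_arm", "payload": {
  "steps": [
    [[0,0,-0.005,0,0,0,0.4],[0,0,-0.04,0,0,0,0.4],[0,0,-0.09,0,0,0,0.4],[0,0,-0.14,0,0,0,0.4],[-0.04,0.04,-0.15,0,0,0,0.4],[-0.08,0.08,-0.15,0,0,0,0.4],[-0.12,0.12,-0.15,0,0,0,0.4],[-0.144,0.142,-0.15,0,0,0,0.4],[-0.144,0.142,-0.15,0,0,0,0.4],[-0.144,0.142,-0.15,0,0,0,0.4],[-0.144,0.142,-0.15,0,0,0,0.4]]
  ]
}}

```text
clock: 5.8
ee_pos: [0.6051, 0.1576, 0.1453]
eef_rot: [[-1.0, 0.002, -0.001], [0.002, 1.0, -0.0], [0.001, -0.0, -1.0]]
ft_force: [-0.1, 0.2, -2.2]
gripper_width: 0.0577
```

Run:
```python
from h import *
c=ctrl.read_camera('wrist');cv2.imwrite('pics/w5.png',c['image']);s=state()
hsv=lambda im:cv2.cvtColor(im,cv2.COLOR_BGR2HSV)
z=s['ee_pos'][2]+.0045+.008
print('ring',blob(c,lambda im:(hsv(im)[...,1]>90)&(hsv(im)[...,2]>100)&(np.arange(420)[:,None]<340),(281,260),z))
c=ctrl.read_camera('top');cv2.imwrite('pics/t5.png',c['image'][100:300,100:400])
```

```text
t 5.85 tcp [0.6053 0.1578 0.1454] w 0.058 F [-0.5 -0.8 -1.6]
[[-1.0, 0.0014, -0.0005], [0.0014, 1.0, -0.0003], [0.0005, -0.0003, -1.0]]
ring (array([0.6048, 0.1573, 0.03  ]), np.float64(0.0005))
```

View pics/w5.png

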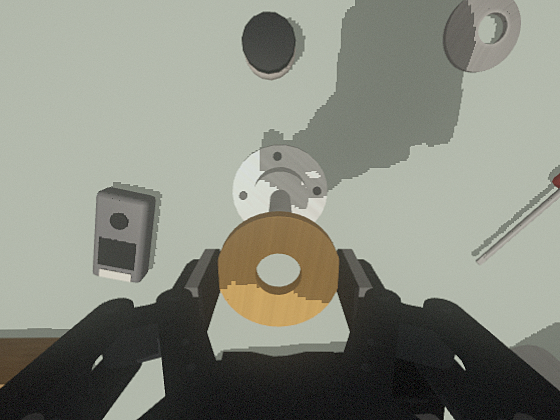

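Run:
```python
from h import *
c=ctrl.read_camera('wrist')
P=ray(c,[[242.5,195.3],[317,190.8],[277.3,156.2]],np.full(3,.008));print(P.round(4),P[:2].mean(0).round(4),np.linalg.norm(P[0]-P[1]))
d=P[1]-P[0];q=P[:2].mean(0);print(np.linalg.norm(P[2]-q))
g=cv2.cvtColor(c['image'],cv2.COLOR_BGR2GRAY)
cv2.imwrite('pics/w6.png',cv2.resize(c['image'][130:260,200:360],None,fx=5,fy=5,interpolation=3))
t=ctrl.read_camera('top')
h=np.array([[265,113],[272,362],[145,242],[393,229.]]);h=(h+.5)/7-.5+[160,140]
T=ray(t,h,np.full(4,.008));print(T.round(4),T.mean(0).round(4))
tip=(np.array([[217,175.]])+.5)/7-.5+[160,140];print(ray(t,tip,np.array([.087])))
```

```text
[[0.6083 0.1239 0.008 ]
 [0.604  0.1947 0.008 ]
 [0.5712 0.1571 0.008 ]] [0.6061 0.1593 0.008 ] 0.07088319891806782
0.035010078725688676
[[0.6403 0.1614 0.008 ]
 [0.57   0.1567 0.008 ]
 [0.6035 0.1937 0.008 ]
 [0.6076 0.1243 0.008 ]] [0.6053 0.159  0.008 ]
[[0.60534758 0.15726317 0.087     ]]
```

View pics/w6.png

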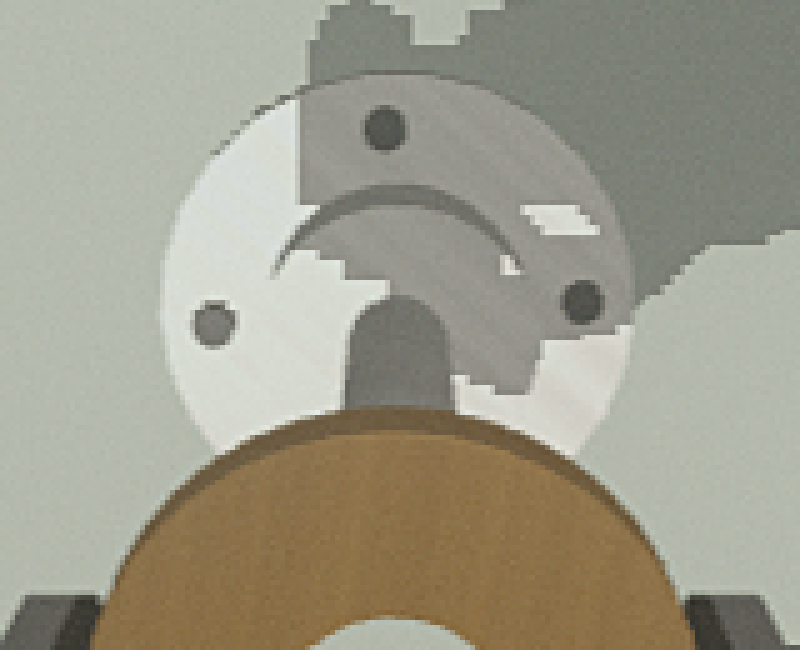

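The stand is at (0.6061,0.1593) by wrist and (0.6053,0.1590) by top, with hole circle diameter 70.9 mm and screw-hole radius 35.0 mm. The ring in hand is at (0.6048,0.1573). I'll shift by (+1.3,+2) mm and lower to just above the tip.

>>> {"api": "jog_arm", "payload": {
  "steps": [
    [[-0.0013,0.002,0.02,0,0,0,0.4],[-0.0013,0.002,0.045,0,0,0,0.4],[-0.0013,0.002,0.055,0,0,0,0.4],[-0.0013,0.002,0.055,0,0,0,0.4],[-0.0013,0.002,0.055,0,0,0,0.4]]
  ]
}}

```text
clock: 6.62
ee_pos: [0.6078, 0.161, 0.0909]
eef_rot: [[-1.0, 0.0, 0.001], [0.0, 1.0, 0.0], [-0.001, 0.0, -1.0]]
ft_force: [0.4, -0.1, -1.1]
gripper_width: 0.0576
```

Run:
```python
from h import *
c=ctrl.read_camera('wrist');state()
cv2.imwrite('pics/w7.png',cv2.resize(c['image'][180:340,190:370],None,fx=4,fy=4,interpolation=3))
```

```text
t 6.67 tcp [0.6079 0.161  0.0911] w 0.0575 F [-0.8  0.  -1.4]
[[-1.0, 0.0002, 0.0014], [0.0002, 1.0, 0.0005], [-0.0014, 0.0005, -1.0]]
```

View pics/w7.png

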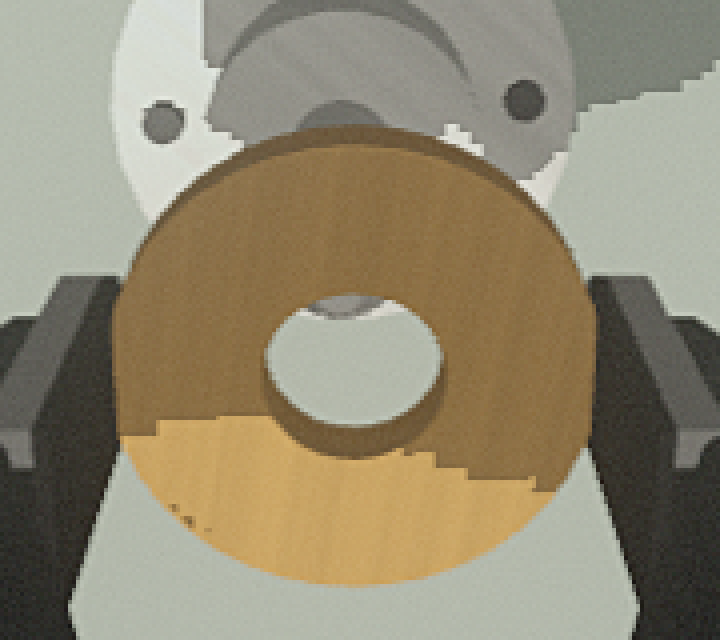

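```bash
cat >> h.py <<'E'
def hsv(im): return cv2.cvtColor(im,cv2.COLOR_BGR2HSV)
def ringblob(c,z): return blob(c,lambda im:(hsv(im)[...,1]>90)&(hsv(im)[...,2]>90)&(np.arange(420)[:,None]<340),(281,260),z)
E
python3 - <<'E'
from h import *
c=ctrl.read_camera('wrist');s=state();z=s['ee_pos'][2]+.0043
print(ringblob(c,z+.008))
print((proj(c,[[.6061,.1593,.087],[.6061,.1593,.03],[.6061,.1593,.077]])-[190,180])*4)
P=ray(c,np.array([[164,121.],[525,101.]])/4+[190-.4,180-.4],np.full(2,.008));print(P,P.mean(0))
# visible tip in view: dark patch (345,305)
print(ray(c,np.array([[345,303.]])/4+[189.6,179.6],np.array([.087])))
E
```

```text
t 6.72 tcp [0.6079 0.1611 0.0911] w 0.0573 F [ 0.4 -0.1 -0.8]
[[-1.0, 0.0002, 0.0015], [0.0002, 1.0, 0.0006], [-0.0015, 0.0006, -1.0]]
(array([0.6076, 0.1608, 0.0302]), np.float64(0.0005))
[[341.05952632 295.41188814]
 [343.60714615 149.98960523]
 [341.62414339 263.19419116]]
[[0.60762455 0.12391577 0.008     ]
 [0.60362612 0.19398637 0.008     ]] [0.60562533 0.15895107 0.008     ]
[[0.60697469 0.15960719 0.087     ]]
```

The ring is at (0.6076,0.1608) against the stand at (0.6057,0.1590), so the arm overshot by about 1.8 mm. I'll correct that and check again.

>>> {"api": "jog_arm", "payload": {
  "steps": [
    [[0.0018,-0.0017,0,0,0,0,0.4],[0.0018,-0.0017,0,0,0,0,0.4],[0.0018,-0.0017,0.003,0,0,0,0.4],[0.0018,-0.0017,0.003,0,0,0,0.4]]
  ]
}}

```text
clock: 7.22
ee_pos: [0.6052, 0.1592, 0.087]
eef_rot: [[-1.0, -0.0, -0.001], [-0.0, 1.0, -0.0], [0.001, -0.0, -1.0]]
ft_force: [-0.5, 0.0, -2.6]
gripper_width: 0.0578
```

Run:
```python
from h import *
c=ctrl.read_camera('wrist');s=state();z=s['ee_pos'][2]+.0043
print(ringblob(c,z+.008))
```

```text
t 7.28 tcp [0.6053 0.1592 0.0871] w 0.0573 F [-1.  -0.1 -0.4]
[[-1.0, 0.0, -0.0004], [0.0, 1.0, -0.0001], [0.0004, -0.0001, -1.0]]
(array([0.6049, 0.159 , 0.0302]), np.float64(0.0005))
```

>>> {"api": "jog_arm", "payload": {
  "steps": [
    [[-0.0007,0,0,0,0,0,0.4],[-0.0007,0,0.006,0,0,0,0.4],[-0.0007,0,0.012,0,0,0,0.4],[-0.0007,0,0.018,0,0,0,0.4],[-0.0007,0,0.018,0,0,0,0.4]]
  ]
}}

```text
clock: 7.9
ee_pos: [0.6055, 0.1591, 0.0685]
eef_rot: [[-1.0, 0.0, -0.001], [0.0, 1.0, -0.0], [0.001, -0.0, -1.0]]
ft_force: [-0.5, -0.3, -0.7]
gripper_width: 0.0574
```

Run:
```python
from h import *
c=ctrl.read_camera('wrist');s=state();z=s['ee_pos'][2]+.0043
print(ringblob(c,z+.008))
cv2.imwrite('pics/w8.png',cv2.resize(c['image'][180:340,190:370],None,fx=4,fy=4,interpolation=3))
```

```text
t 7.95 tcp [0.6059 0.1592 0.0689] w 0.0574 F [-0.2  1.2 -2. ]
[[-1.0, 0.0, -0.0007], [0.0, 1.0, -0.0003], [0.0007, -0.0003, -1.0]]
(array([0.6051, 0.1588, 0.0301]), np.float64(0.0005))
```

View pics/w8.png

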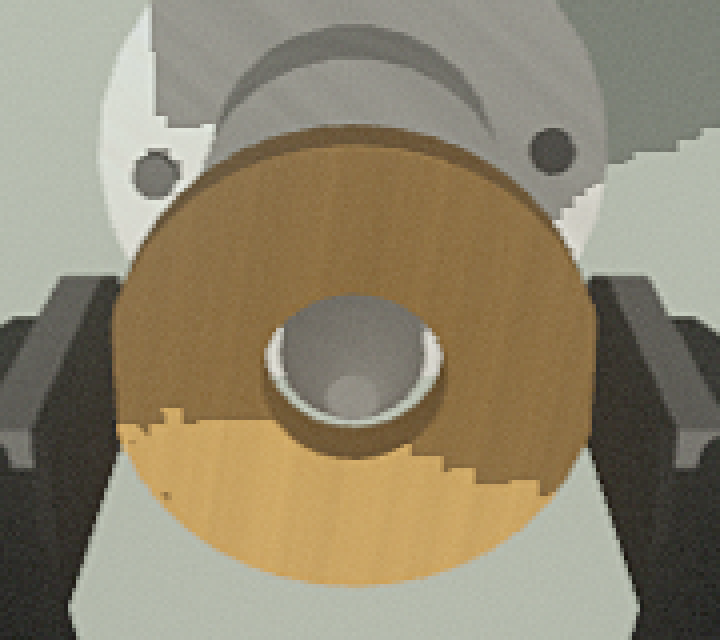

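The arbor is inside the hole with a gap all round and no contact force. I'll lower it to the pedestal (final TCP about 0.0258).

>>> {"api": "jog_arm", "payload": {
  "steps": [
    [[-0.0003,0,0.01,0,0,0,0.4],[-0.0003,0,0.02,0,0,0,0.4],[-0.0003,0,0.03,0,0,0,0.4],[-0.0003,0,0.037,0,0,0,0.4],[-0.0003,0,0.041,0,0,0,0.4],[-0.0003,0,0.042,0,0,0,0.4],[-0.0003,0,0.042,0,0,0,0.4]]
  ]
}}

```text
clock: 8.82
ee_pos: [0.6061, 0.1591, 0.0272]
eef_rot: [[-1.0, 0.0, -0.001], [0.0, 1.0, -0.0], [0.001, -0.0, -1.0]]
ft_force: [-1.5, -1.5, -2.3]
gripper_width: 0.0576
```

>>> {"api": "jog_arm", "payload": {
  "steps": [
    [[0,0,0.0005,0,0,0,0.4],[0,0,0.001,0,0,0,0.4],[0,0,0.001,0,0,0,0.4]]
  ]
}}

```text
clock: 9.2
ee_pos: [0.6062, 0.1592, 0.0264]
eef_rot: [[-1.0, 0.0, -0.0], [0.0, 1.0, -0.0], [0.0, -0.0, -1.0]]
ft_force: [-3.4, -0.7, 1.2]
gripper_width: 0.0579
```

>>> {"api": "jog_arm", "payload": {
  "steps": [
    [[0,0,0.0005,0,0,0,0.4],[0,0,0.0005,0,0,0,0.4]]
  ]
}}

```text
clock: 9.45
ee_pos: [0.6062, 0.1592, 0.0259]
eef_rot: [[-1.0, 0.0, -0.0], [0.0, 1.0, 0.0], [0.0, 0.0, -1.0]]
ft_force: [-3.9, -1.2, 3.7]
gripper_width: 0.0577
```

>>> {"api": "jog_arm", "payload": {
  "steps": [
    [[0,0,0,0,0,0,0.3],[0,0,0,0,0,0,0.25],[0,0,0,0,0,0,0.2],[0,0,0,0,0,0,0.15],[0,0,0,0,0,0,0.12],[0,0,0,0,0,0,0.12]]
  ]
}}

```text
clock: 10.2
ee_pos: [0.6065, 0.1592, 0.0258]
eef_rot: [[-1.0, 0.0, 0.0], [0.0, 1.0, 0.0], [-0.0, 0.0, -1.0]]
ft_force: [-0.3, -0.2, 1.0]
gripper_width: 0.075
```

Run:
```python
from h import *
c=ctrl.read_camera('wrist');s=state()
print(ringblob(c,.038))
cv2.imwrite('pics/w9.png',c['image'])
```

```text
t 10.25 tcp [0.6064 0.1593 0.0258] w 0.0755 F [ 0.7 -0.2 -0.8]
[[-1.0, -0.0, 0.0], [-0.0, 1.0, 0.0], [-0.0, 0.0, -1.0]]
(array([0.6057, 0.1591, 0.0301]), np.float64(0.0005))
```

View pics/w9.png

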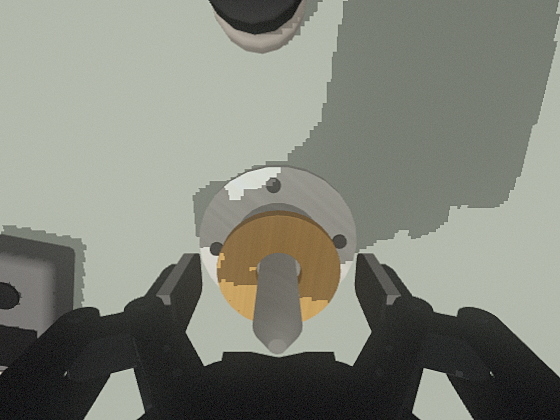

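The ring is seated at (0.6057,0.1591), with the arbor through it and the fingers clear. Next I'll rise and go over the dome washer.

>>> {"api": "jog_arm", "payload": {
  "steps": [
    [[0,0,-0.06,0,0,0,0.12],[0,0,-0.12,0,0,0,0.15],[0.04,0.05,-0.15,0,0,0,0.2],[0.08,0.1,-0.15,0,0,0,0.2],[0.12,0.14,-0.15,0,0,0,0.2],[0.1365,0.1655,-0.13,0,0,0,0.2],[0.1365,0.1655,-0.11,0,0,0,0.2],[0.1365,0.1655,-0.11,0,0,0,0.2],[0.1365,0.1655,-0.11,0,0,0,0.2]]
  ]
}}

```text
clock: 11.38
ee_pos: [0.4707, 0.3243, 0.1365]
eef_rot: [[-1.0, 0.001, 0.001], [0.001, 1.0, 0.0], [-0.001, 0.0, -1.0]]
ft_force: [-0.3, -0.1, 0.8]
gripper_width: 0.0682
```

Run:
```python
from h import *
c=ctrl.read_camera('wrist');s=state()
cv2.imwrite('pics/w10.png',c['image']);print(proj(c,[[.4695,.3247,0]]))
```

```text
t 11.43 tcp [0.4709 0.3244 0.1367] w 0.0682 F [-0.   0.3  0.5]
[[-1.0, 0.0015, 0.0012], [0.0015, 1.0, 0.0007], [-0.0012, 0.0007, -1.0]]
[[278.71755677 191.1908844 ]]
```

View pics/w10.png

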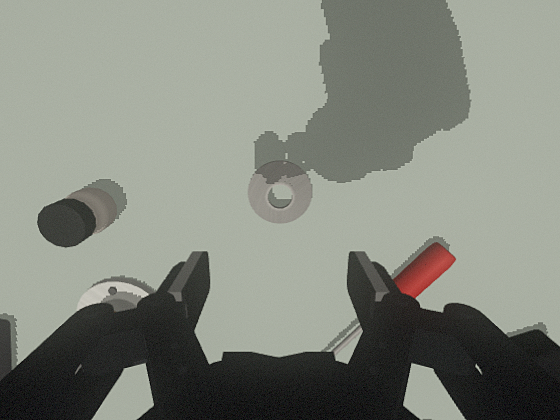

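The dome washer shows at about (280,192): left 248, right 312, top 160, bottom 224. The screwdriver handle near (430,270) lies outside the finger path.

Run:
```python
from h import *
c=ctrl.read_camera('wrist');im=c['image']
r=cv2.resize(im[150:235,235:325],None,fx=7,fy=7,interpolation=cv2.INTER_CUBIC)
t=np.linspace(0,6.283,80)
for (cx,cy),col in (((.4695,.3247),(0,0,255)),((.4687,.3239),(255,0,0))):
  for rr,z in((.03,.003),(.011,.017)):
    p=((proj(c,np.c_[cx+rr*np.cos(t),cy+rr*np.sin(t),np.full(80,z)])+.5-[235,150])*7*8).astype(int);cv2.polylines(r,[p],True,col,1,cv2.LINE_AA,3)
cv2.imwrite('pics/w11.png',r)
g=np.abs(im.astype(int)-np.median(im[240:260,230:330].reshape(-1,3),0)).sum(2)
sat=hsv(im)[...,0]
m=((sat<35)|(sat>130))
print(blob(c,lambda im:m&(np.arange(420)[:,None]<235)&(np.abs(np.arange(560)-280)<45),(280,192),.003))
```

```text
(array([0.47  , 0.3255, 0.0302]), np.float64(0.0002))
```

View pics/w11.png

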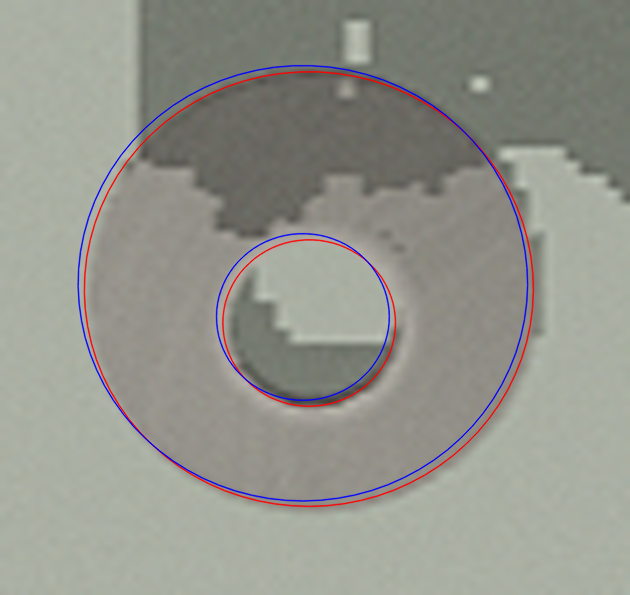

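The dome washer is at (0.470,0.3254), r=30.2 mm.

>>> {"api": "jog_arm", "payload": {
  "steps": [
    [[0.001,0.001,0.04,0,0,0,0.18],[0.001,0.001,0.09,0,0,0,0.18],[0.001,0.001,0.125,0,0,0,0.18],[0.001,0.001,0.132,0,0,0,0.18],[0.001,0.001,0.132,0,0,0,0.18],[0.001,0.001,0.132,0,0,0,0.18]]
  ]
}}

```text
clock: 12.22
ee_pos: [0.4702, 0.3265, 0.0055]
eef_rot: [[-1.0, 0.0, 0.002], [0.0, 1.0, 0.002], [-0.002, 0.002, -1.0]]
ft_force: [-0.8, -0.5, 0.1]
gripper_width: 0.0702
```

Run:
```python
from h import *
c=ctrl.read_camera('wrist');s=state()
cv2.imwrite('pics/w12.png',c['image'])
```

```text
t 12.28 tcp [0.47   0.3265 0.0055] w 0.0701 F [-1.3  0.5  0.6]
[[-1.0, 0.0002, 0.0022], [0.0002, 1.0, 0.002], [-0.0022, 0.002, -1.0]]
```

View pics/w12.png

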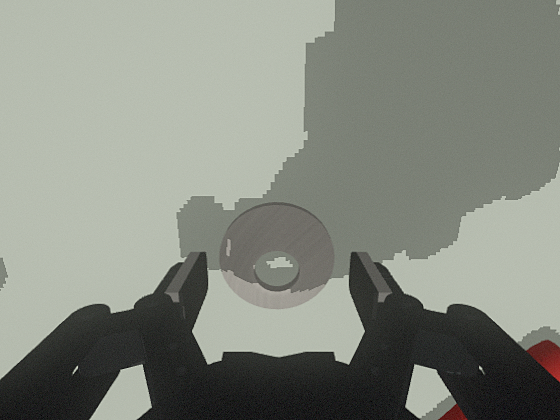

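>>> {"api": "jog_arm", "payload": {
  "steps": [
    [[0,-0.001,0.004,0,0,0,0.2],[0,-0.001,0.0075,0,0,0,0.22],[0,-0.001,0.0085,0,0,0,0.22],[0,-0.001,0.0085,0,0,0,0.22],[0,-0.001,0.0085,0,0,0,0.22]]
  ]
}}

```text
clock: 12.9
ee_pos: [0.4689, 0.3248, -0.0047]
eef_rot: [[-1.0, 0.0, -0.0], [0.0, 1.0, 0.0], [0.0, 0.0, -1.0]]
ft_force: [1.0, -1.4, 0.0]
gripper_width: 0.0669
```

>>> {"api": "jog_arm", "payload": {
  "steps": [
    [[0,0,0,0,0,0,0.26],[0,0,0,0,0,0,0.3],[0,0,0,0,0,0,0.35],[0,0,0,0,0,0,0.4],[0,0,0,0,0,0,0.4],[0,0,0,0,0,0,0.4]]
  ]
}}

```text
clock: 13.65
ee_pos: [0.469, 0.3251, -0.0041]
eef_rot: [[-1.0, -0.0, 0.0], [-0.0, 1.0, 0.001], [-0.0, 0.001, -1.0]]
ft_force: [-1.1, -0.5, 5.9]
gripper_width: 0.0574
```

Run:
```python
from h import *
c=ctrl.read_camera('wrist');s=state()
cv2.imwrite('pics/w13.png',cv2.resize(c['image'][180:340,190:370],None,fx=4,fy=4,interpolation=3))
```

```text
t 13.7 tcp [ 0.469   0.3251 -0.0041] w 0.0575 F [-1.8  0.7  6.1]
[[-1.0, -0.0001, 0.0002], [-0.0001, 1.0, 0.0006], [-0.0002, 0.0006, -1.0]]
```

View pics/w13.png

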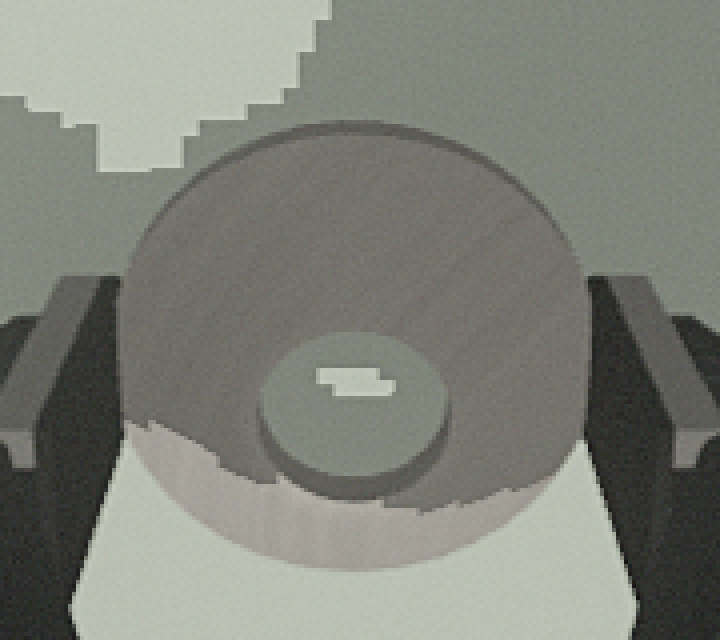

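The washer is gripped by its rim, level. Lift and carry to the stand.

>>> {"api": "jog_arm", "payload": {
  "steps": [
    [[0,0,-0.005,0,0,0,0.4],[0,0,-0.03,0,0,0,0.4],[0,0,-0.08,0,0,0,0.4],[0,0,-0.12,0,0,0,0.4],[-0.03,-0.04,-0.14,0,0,0,0.4],[-0.065,-0.08,-0.14,0,0,0,0.4],[-0.1,-0.12,-0.14,0,0,0,0.4],[-0.1257,-0.155,-0.14,0,0,0,0.4],[-0.1357,-0.166,-0.13,0,0,0,0.4],[-0.1357,-0.166,-0.115,0,0,0,0.4],[-0.1357,-0.166,-0.105,0,0,0,0.4],[-0.1357,-0.166,-0.1,0,0,0,0.4]]
  ]
}}

```text
clock: 15.2
ee_pos: [0.6031, 0.1605, 0.094]
eef_rot: [[-1.0, -0.003, -0.002], [-0.003, 1.0, 0.0], [0.002, 0.0, -1.0]]
ft_force: [0.3, 0.3, -1.2]
gripper_width: 0.0573
```

>>> {"api": "jog_arm", "payload": {
  "steps": [
    [[0,0,0,0,0,0,0.4],[0,0,0,0,0,0,0.4]]
  ]
}}

```text
clock: 15.45
ee_pos: [0.6047, 0.1592, 0.0956]
eef_rot: [[-1.0, -0.001, 0.001], [-0.001, 1.0, 0.0], [-0.001, 0.0, -1.0]]
ft_force: [0.1, 0.1, -0.2]
gripper_width: 0.0574
```

```bash
cat >> h.py <<'E'
def ov(c,name,circles,box,f):
    x0,x1,y0,y1=box
    r=cv2.resize(c['image'][y0:y1,x0:x1],None,fx=f,fy=f,interpolation=cv2.INTER_CUBIC);t=np.linspace(0,6.283,80)
    for cx,cy,z,rr,col in circles:
        p=((proj(c,np.c_[cx+rr*np.cos(t),cy+rr*np.sin(t),np.full(80,z)])+.5-[x0,y0])*f*8).astype(int);cv2.polylines(r,[p],True,col,1,cv2.LINE_AA,3)
    cv2.imwrite(name,r)
E
python3 - <<'E'
from h import *
c=ctrl.read_camera('wrist');s=state();p=s['ee_pos'];u=p[2]+.0041
cx,cy=p[0]+.001,p[1]
ov(c,'pics/w14.png',[(cx,cy,u+.005,.03,(0,0,255)),(cx,cy,u+.017,.011,(0,0,255)),(.6057,.159,.087,.003,(255,0,0)),(.6057,.159,.038,.03,(255,0,0))],(190,370,150,340),4)
E
```

```text
t 15.5 tcp [0.6048 0.1591 0.0958] w 0.0575 F [ 0.3 -0.2 -1.1]
[[-1.0, -0.0004, 0.0008], [-0.0004, 1.0, 0.0004], [-0.0008, 0.0004, -1.0]]
```

View pics/w14.png

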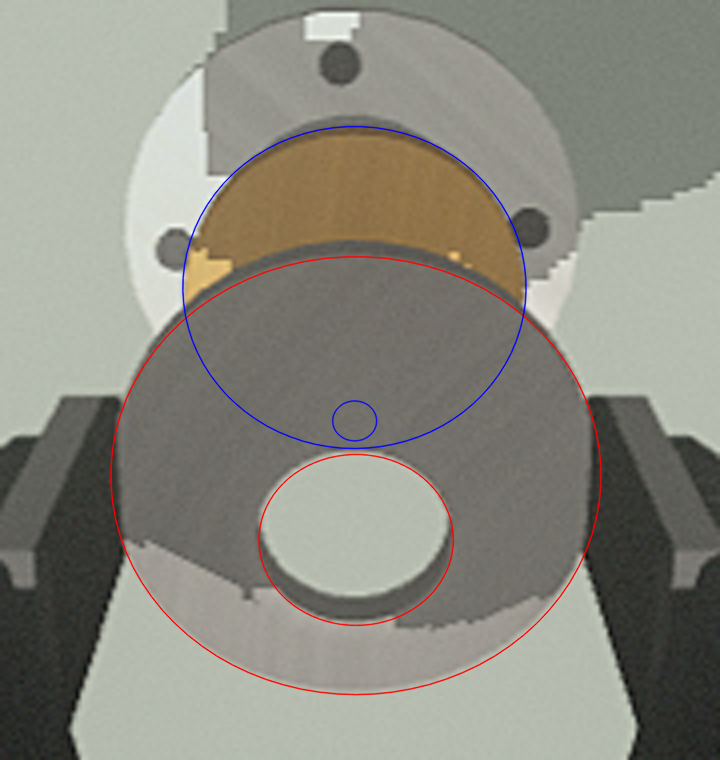

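The predicted outlines match: the hole is centred on the axis at (0.6058,0.1591). Lowering in stages.

>>> {"api": "jog_arm", "payload": {
  "steps": [
    [[0,0,0.005,0,0,0,0.4],[0,0,0.01,0,0,0,0.4],[0,0,0.015,0,0,0,0.4],[0,0,0.02,0,0,0,0.4],[0,0,0.02,0,0,0,0.4],[0,0,0.02,0,0,0,0.4]]
  ]
}}

```text
clock: 16.25
ee_pos: [0.6047, 0.1588, 0.0754]
eef_rot: [[-1.0, 0.0, 0.0], [0.0, 1.0, 0.0], [-0.0, 0.0, -1.0]]
ft_force: [0.1, 0.1, -1.5]
gripper_width: 0.0571
```

Run:
```python
from h import *
c=ctrl.read_camera('wrist');s=state();p=s['ee_pos'];u=p[2]+.0041
cx,cy=p[0]+.001,p[1]
ov(c,'pics/w15.png',[(cx,cy,u+.017,.011,(0,0,255)),(.6057,.159,.087,.003,(255,0,0)),(.6057,.159,.038,.03,(255,0,0))],(190,370,150,340),4)
```

```text
t 16.3 tcp [0.6048 0.1588 0.0754] w 0.057 F [ 0.3 -0.  -2.3]
[[-1.0, 0.0001, 0.0003], [0.0001, 1.0, 0.0001], [-0.0003, 0.0001, -1.0]]
```

View pics/w15.png

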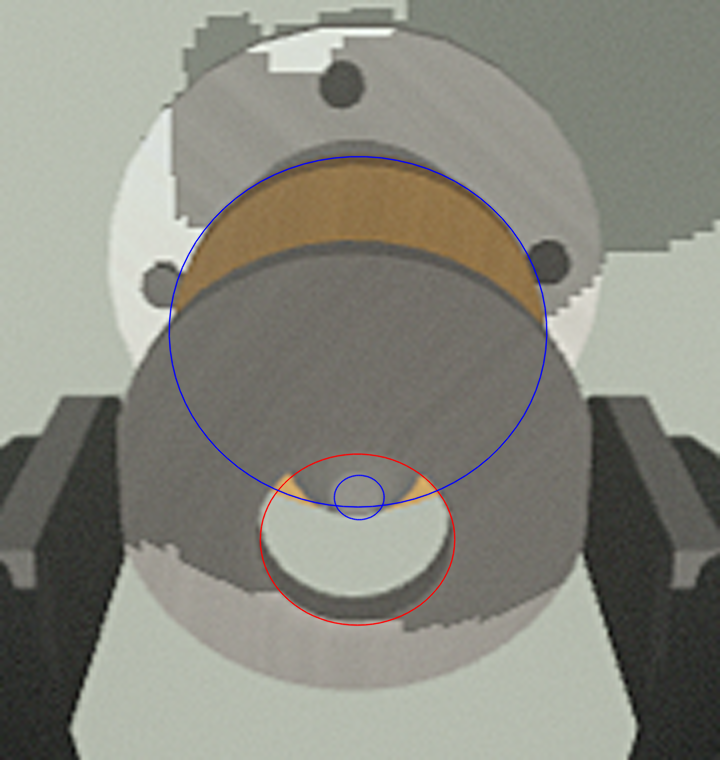

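>>> {"api": "jog_arm", "payload": {
  "steps": [
    [[0,0.0004,0.006,0,0,0,0.4],[0,0.0004,0.012,0,0,0,0.4],[0,0.0004,0.018,0,0,0,0.4],[0,0.0004,0.018,0,0,0,0.4]]
  ]
}}

```text
clock: 16.8
ee_pos: [0.6041, 0.159, 0.0565]
eef_rot: [[-1.0, -0.0, -0.001], [-0.0, 1.0, -0.0], [0.001, -0.0, -1.0]]
ft_force: [-0.4, -0.8, -1.0]
gripper_width: 0.0572
```

Run:
```python
from h import *
c=ctrl.read_camera('wrist');s=state();p=s['ee_pos'];u=p[2]+.0041
cx,cy=p[0]+.001,p[1]
ov(c,'pics/w16.png',[(.6057,.159,.087,.003,(255,0,0))],(190,370,190,340),4)
```

```text
t 16.85 tcp [0.6044 0.159  0.0569] w 0.0571 F [-0.2 -0.  -1. ]
[[-1.0, 0.0001, -0.0007], [0.0001, 1.0, -0.0003], [0.0007, -0.0003, -1.0]]
```

View pics/w16.png

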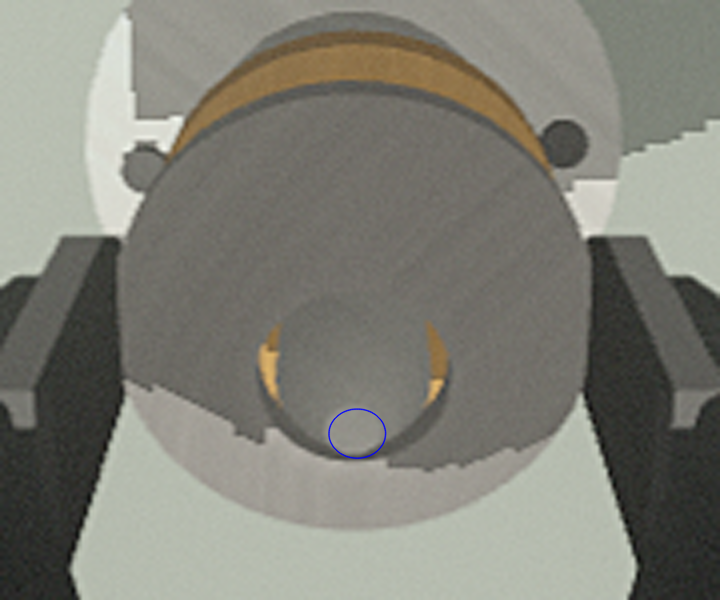

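The arbor is in the hole with even side gaps and no force. Continuing down.

>>> {"api": "jog_arm", "payload": {
  "steps": [
    [[-0.0004,0,0.006,0,0,0,0.4],[-0.0004,0,0.012,0,0,0,0.4],[-0.0004,0,0.018,0,0,0,0.4],[-0.0004,0,0.021,0,0,0,0.4],[-0.0004,0,0.021,0,0,0,0.4]]
  ]
}}

```text
clock: 17.48
ee_pos: [0.6048, 0.1591, 0.036]
eef_rot: [[-1.0, 0.0, -0.001], [0.0, 1.0, -0.0], [0.001, -0.0, -1.0]]
ft_force: [0.3, 0.1, -0.8]
gripper_width: 0.0574
```

>>> {"api": "jog_arm", "payload": {
  "steps": [
    [[0,0,0.0005,0,0,0,0.4],[0,0,0.001,0,0,0,0.4],[0,0,0.001,0,0,0,0.4]]
  ]
}}

```text
clock: 17.85
ee_pos: [0.605, 0.1591, 0.0354]
eef_rot: [[-1.0, 0.0, 0.0], [0.0, 1.0, 0.0], [-0.0, 0.0, -1.0]]
ft_force: [0.1, -0.7, -1.3]
gripper_width: 0.057
```

>>> {"api": "jog_arm", "payload": {
  "steps": [
    [[0,0,0.0005,0,0,0,0.4],[0,0,0.001,0,0,0,0.4],[0,0,0.001,0,0,0,0.4]]
  ]
}}

```text
clock: 18.23
ee_pos: [0.605, 0.1591, 0.0342]
eef_rot: [[-1.0, -0.0, -0.0], [-0.0, 1.0, -0.0], [0.0, -0.0, -1.0]]
ft_force: [-0.0, -0.7, -1.7]
gripper_width: 0.0572
```

>>> {"api": "jog_arm", "payload": {
  "steps": [
    [[0,0,0.0005,0,0,0,0.4],[0,0,0.0005,0,0,0,0.4]]
  ]
}}

```text
clock: 18.48
ee_pos: [0.6051, 0.1591, 0.034]
eef_rot: [[-1.0, 0.0, 0.0], [0.0, 1.0, 0.0], [-0.0, 0.0, -1.0]]
ft_force: [-2.4, 0.4, 1.9]
gripper_width: 0.0569
```

Contact at TCP 0.034, as predicted (0.0339). Release slowly.

>>> {"api": "jog_arm", "payload": {
  "steps": [
    [[0,0,0.0003,0,0,0,0.4],[0,0,0.0003,0,0,0,0.3],[0,0,0.0003,0,0,0,0.25],[0,0,0.0003,0,0,0,0.2],[0,0,0.0003,0,0,0,0.15],[0,0,0.0003,0,0,0,0.12],[0,0,0.0003,0,0,0,0.12]]
  ]
}}

```text
clock: 19.35
ee_pos: [0.605, 0.1592, 0.0335]
eef_rot: [[-1.0, -0.0, -0.0], [-0.0, 1.0, 0.0], [0.0, 0.0, -1.0]]
ft_force: [0.0, -0.6, -0.9]
gripper_width: 0.0753
```

Run:
```python
from h import *
c=ctrl.read_camera('wrist');s=state()
ov(c,'pics/w17.png',[(.6057,.159,.055,.011,(255,0,0)),(.6057,.159,.043,.03,(0,0,255))],(190,370,190,350),4)
c=ctrl.read_camera('scene');cv2.imwrite('pics/s17.png',cv2.resize(c['image'][180:280,280:400],None,fx=5,fy=5,interpolation=3))
```

```text
t 19.4 tcp [0.605  0.1592 0.0335] w 0.0754 F [-0.1  0.6  0.6]
[[-1.0, -0.0, 0.0], [-0.0, 1.0, 0.0], [-0.0, 0.0, -1.0]]
```

View pics/w17.png

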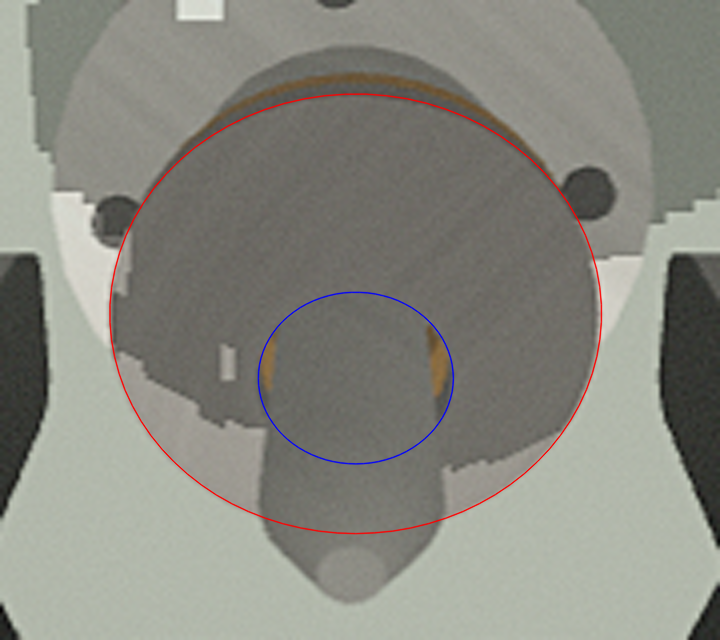

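View pics/s17.png

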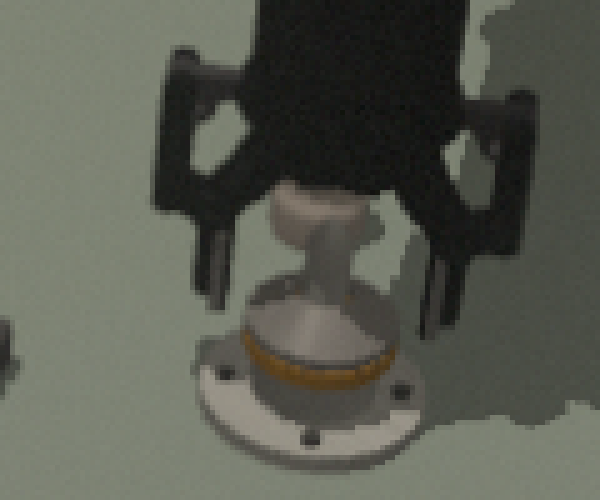

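The dome washer is seated flat on the ring, and the outlines at z=43 and 55 mm match. Next, the cup washer.

>>> {"api": "jog_arm", "payload": {
  "steps": [
    [[0,0,-0.06,0,0,0,0.12],[0,0,-0.115,0,0,0,0.12],[0,-0.05,-0.13,0,0,0,0.12],[0,-0.11,-0.13,0,0,0,0.12],[0,-0.17,-0.13,0,0,0,0.12],[-0.004,-0.23,-0.13,0,0,0,0.12],[-0.008,-0.29,-0.13,0,0,0,0.12],[-0.008,-0.3395,-0.12,0,0,0,0.12],[-0.008,-0.3395,-0.11,0,0,0,0.15],[-0.008,-0.3395,-0.11,0,0,0,0.15],[-0.008,-0.3395,-0.11,0,0,0,0.15],[-0.008,-0.3395,-0.11,0,0,0,0.15]]
  ]
}}

```text
clock: 20.95
ee_pos: [0.6136, -0.1789, 0.1439]
eef_rot: [[-1.0, -0.002, 0.001], [-0.002, 1.0, 0.0], [-0.001, 0.0, -1.0]]
ft_force: [-0.0, -0.0, 0.3]
gripper_width: 0.0725
```

Run:
```python
from h import *
c=ctrl.read_camera('wrist');s=state()
cv2.imwrite('pics/w18.png',c['image'])
ov(c,'pics/w18b.png',[(.613,-.1805,.017,.03,(0,0,255)),(.613,-.1805,0,.011,(255,0,0))],(220,340,130,240),6)
```

```text
t 21.0 tcp [ 0.6135 -0.1792  0.1439] w 0.0723 F [-0.4  0.2 -0.7]
[[-1.0, -0.0017, 0.0007], [-0.0017, 1.0, 0.0003], [-0.0007, 0.0003, -1.0]]
```

View pics/w18.png

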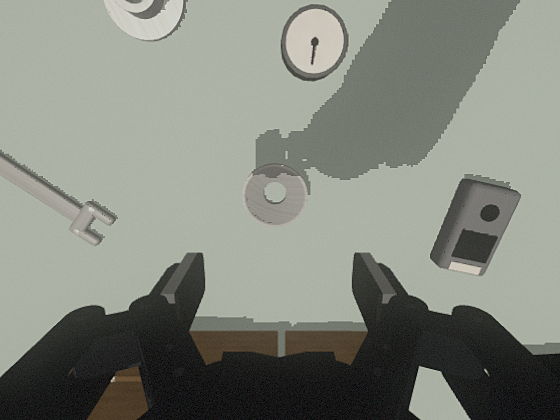

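View pics/w18b.png

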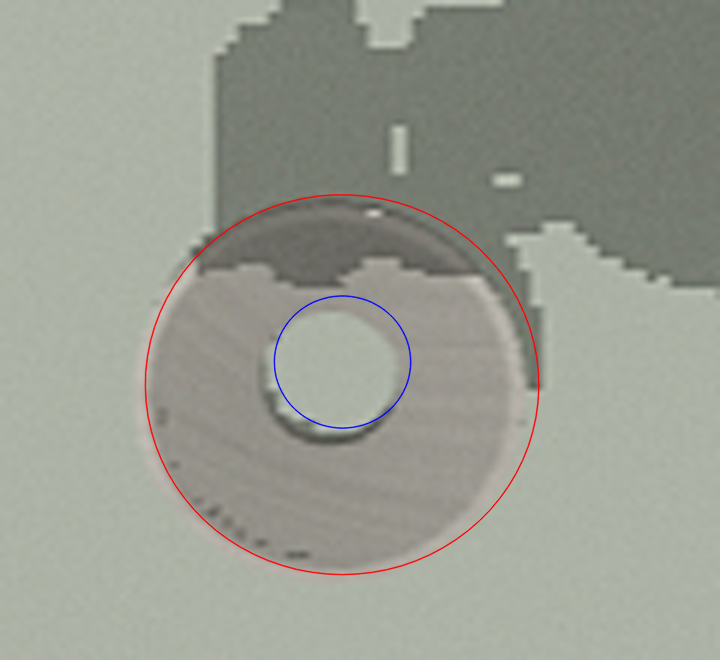

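Run:
```python
from h import *
c=ctrl.read_camera('wrist');im=c['image'];h=hsv(im)[...,0]
m=((h<35)|(h>130))&(np.arange(420)[:,None]<240)&(np.abs(np.arange(560)-277)<40)
print(blob(c,lambda im:m,(277,194),.017))
ov(c,'pics/w19.png',[(.6138,-.1818,.017,.03,(0,0,255)),(.6138,-.1818,0,.011,(255,0,0))],(220,340,130,240),6)
```

```text
(array([ 0.6142, -0.1823,  0.0301]), np.float64(0.0002))
```

View pics/w19.png

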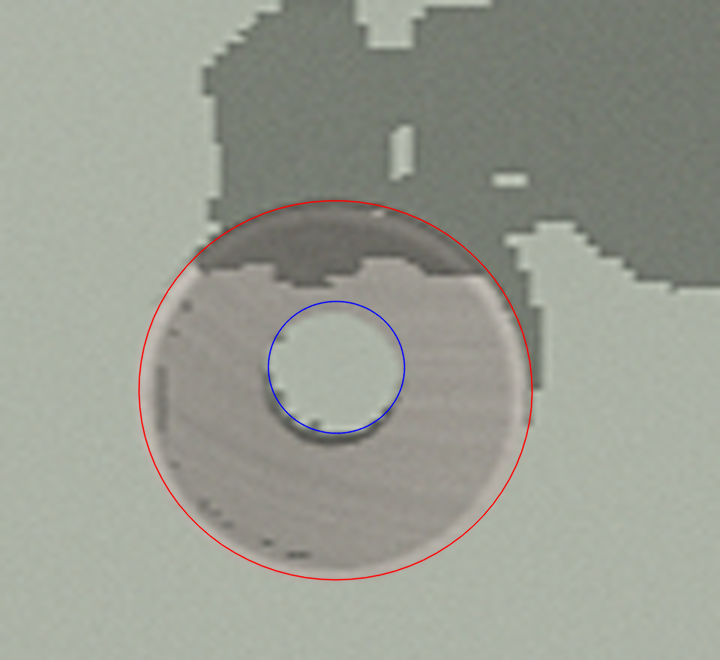

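The cup is at (0.614,-0.182), r=30.1 mm.

>>> {"api": "jog_arm", "payload": {
  "steps": [
    [[-0.0005,-0.0028,0.04,0,0,0,0.15],[-0.0005,-0.0028,0.09,0,0,0,0.15],[-0.0005,-0.0028,0.12,0,0,0,0.15],[-0.0005,-0.0028,0.125,0,0,0,0.15],[-0.0005,-0.0028,0.125,0,0,0,0.15],[-0.0005,-0.0028,0.125,0,0,0,0.15]]
  ]
}}

```text
clock: 21.8
ee_pos: [0.6148, -0.1835, 0.0203]
eef_rot: [[-1.0, -0.0, 0.003], [-0.0, 1.0, -0.001], [-0.003, -0.001, -1.0]]
ft_force: [-0.9, -0.4, 0.1]
gripper_width: 0.0725
```

Run:
```python
from h import *
c=ctrl.read_camera('wrist');s=state()
ov(c,'pics/w20.png',[(.614,-.182,.017,.03,(0,0,255))],(150,400,150,340),3)
```

```text
t 21.85 tcp [ 0.6147 -0.1835  0.0202] w 0.0724 F [-0.3  0.3  0.4]
[[-1.0, 0.0, 0.0028], [0.0, 1.0, -0.0005], [-0.0028, -0.0005, -1.0]]
```

View pics/w20.png

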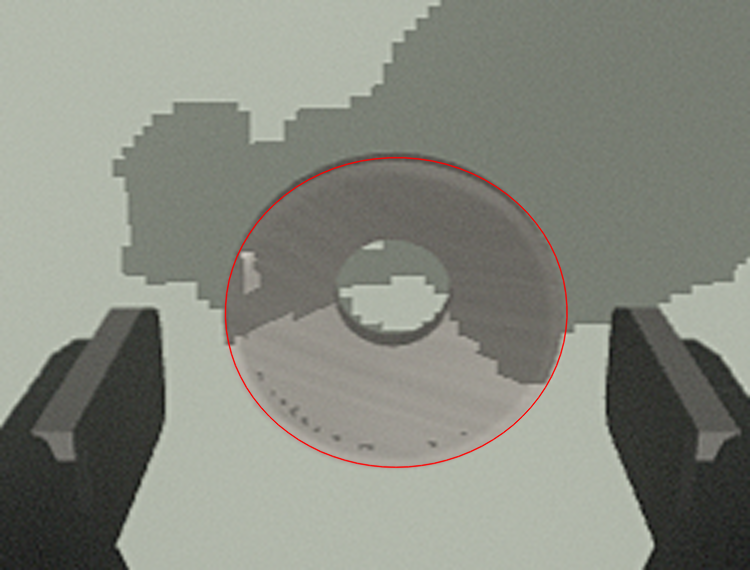

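>>> {"api": "jog_arm", "payload": {
  "steps": [
    [[0.0003,0.0013,0.008,0,0,0,0.17],[0.0003,0.0013,0.016,0,0,0,0.2],[0.0003,0.0013,0.02,0,0,0,0.22],[0.0003,0.0013,0.02,0,0,0,0.22],[0.0003,0.0013,0.02,0,0,0,0.22]]
  ]
}}

```text
clock: 22.48
ee_pos: [0.6133, -0.182, -0.0014]
eef_rot: [[-1.0, 0.0, 0.0], [0.0, 1.0, -0.0], [-0.0, -0.0, -1.0]]
ft_force: [0.1, 0.4, -0.4]
gripper_width: 0.0664
```

>>> {"api": "jog_arm", "payload": {
  "steps": [
    [[0,0,0,0,0,0,0.26],[0,0,0,0,0,0,0.3],[0,0,0,0,0,0,0.35],[0,0,0,0,0,0,0.4],[0,0,0,0,0,0,0.4],[0,0,0,0,0,0,0.4]]
  ]
}}

```text
clock: 23.22
ee_pos: [0.6134, -0.182, -0.0007]
eef_rot: [[-1.0, 0.0, 0.001], [0.0, 1.0, 0.0], [-0.001, 0.0, -1.0]]
ft_force: [-1.4, 1.1, 6.7]
gripper_width: 0.0576
```

Run:
```python
from h import *
c=ctrl.read_camera('wrist');s=state();p=s['ee_pos']
ov(c,'pics/w21.png',[(.614,p[1],.017,.03,(0,0,255)),(.614,p[1],0,.011,(255,0,0))],(150,400,150,340),3)
```

```text
t 23.27 tcp [ 6.134e-01 -1.820e-01 -6.000e-04] w 0.0575 F [-1.7  0.1  6.2]
[[-1.0, 0.0002, 0.0006], [0.0002, 1.0, 0.0001], [-0.0006, 0.0001, -1.0]]
```

View pics/w21.png

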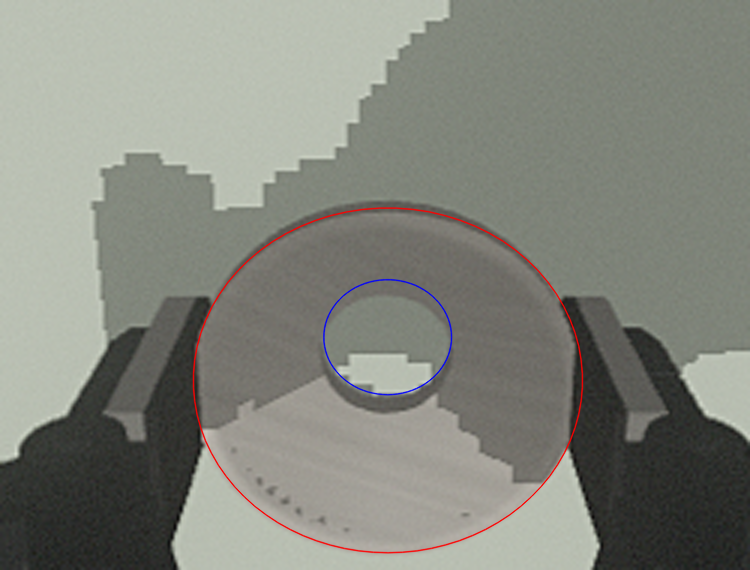

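The cup is gripped level at the rim, centred +0.6 mm in x from the TCP. Carry it to the stand.

>>> {"api": "jog_arm", "payload": {
  "steps": [
    [[0,0,-0.005,0,0,0,0.4],[0,0,-0.03,0,0,0,0.4],[0,0,-0.08,0,0,0,0.4],[0,0.02,-0.13,0,0,0,0.4],[0,0.07,-0.14,0,0,0,0.4],[0,0.12,-0.14,0,0,0,0.4],[0.003,0.17,-0.14,0,0,0,0.4],[0.006,0.22,-0.14,0,0,0,0.4],[0.0083,0.27,-0.14,0,0,0,0.4],[0.0083,0.31,-0.14,0,0,0,0.4],[0.0083,0.335,-0.13,0,0,0,0.4],[0.0083,0.341,-0.115,0,0,0,0.4]]
  ]
}}

```text
clock: 24.78
ee_pos: [0.6048, 0.1607, 0.1126]
eef_rot: [[-1.0, -0.002, 0.0], [-0.002, 1.0, 0.0], [-0.0, 0.0, -1.0]]
ft_force: [0.5, -1.0, -0.9]
gripper_width: 0.057
```

>>> {"api": "jog_arm", "payload": {
  "steps": [
    [[0,0,0,0,0,0,0.4],[0,0,0.01,0,0,0,0.4],[0,0,0.015,0,0,0,0.4],[0,0,0.015,0,0,0,0.4],[0,0,0.015,0,0,0,0.4]]
  ]
}}

```text
clock: 25.4
ee_pos: [0.6052, 0.1589, 0.0987]
eef_rot: [[-1.0, 0.0, 0.0], [0.0, 1.0, 0.0], [-0.0, 0.0, -1.0]]
ft_force: [-0.6, -0.7, -0.1]
gripper_width: 0.058
```

Run:
```python
from h import *
c=ctrl.read_camera('wrist');s=state();p=s['ee_pos'];u=p[2]+.0006
cx,cy=p[0]+.0006,p[1]
ov(c,'pics/w22.png',[(cx,cy,u+.017,.03,(0,0,255)),(cx,cy,u,.011,(0,0,255)),(.6057,.159,.087,.003,(255,0,0)),(.6057,.159,.043,.03,(255,0,0))],(190,370,150,340),4)
```

```text
t 25.45 tcp [0.6052 0.1591 0.0988] w 0.0572 F [ 0.3 -0.8 -1.7]
[[-1.0, 0.0002, 0.0005], [0.0002, 1.0, 0.0002], [-0.0005, 0.0002, -1.0]]
```

View pics/w22.png

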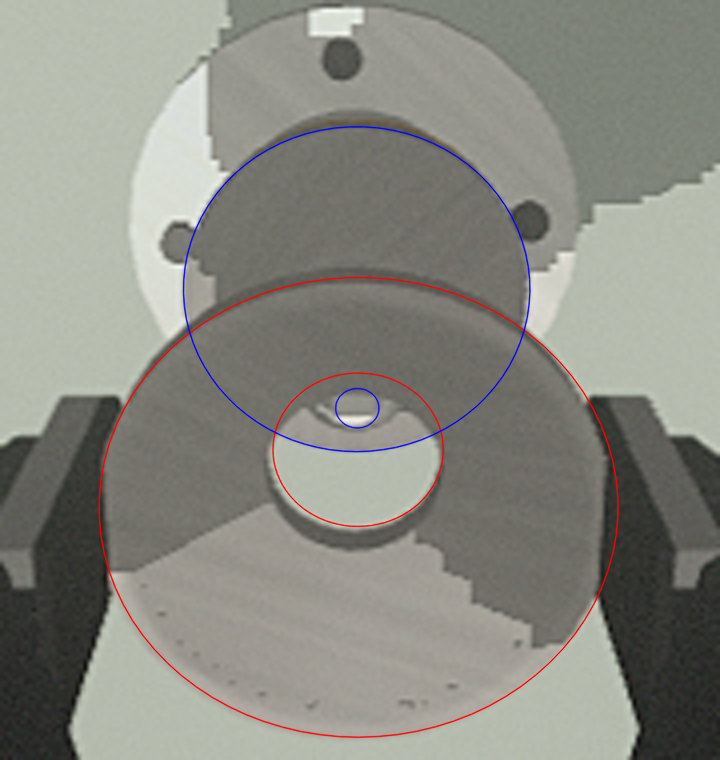

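Aligned: the cup hole and arbor tip coincide on the axis. Lowering.

>>> {"api": "jog_arm", "payload": {
  "steps": [
    [[0,0,0.005,0,0,0,0.4],[0,0,0.01,0,0,0,0.4],[0,0,0.015,0,0,0,0.4],[0,0,0.02,0,0,0,0.4],[0,0,0.025,0,0,0,0.4],[0,0,0.025,0,0,0,0.4]]
  ]
}}

```text
clock: 26.2
ee_pos: [0.6046, 0.1591, 0.0729]
eef_rot: [[-1.0, -0.0, -0.001], [-0.0, 1.0, -0.0], [0.001, -0.0, -1.0]]
ft_force: [-0.1, 0.6, -1.2]
gripper_width: 0.0571
```

Run:
```python
from h import *
c=ctrl.read_camera('wrist');s=state();p=s['ee_pos'];u=p[2]+.0006
ov(c,'pics/w23.png',[],(190,370,170,340),4)
```

```text
t 26.25 tcp [0.6048 0.1591 0.0733] w 0.0574 F [ 1.4 -0.1 -0.9]
[[-1.0, 0.0, -0.0004], [0.0, 1.0, -0.0001], [0.0004, -0.0001, -1.0]]
```

View pics/w23.png

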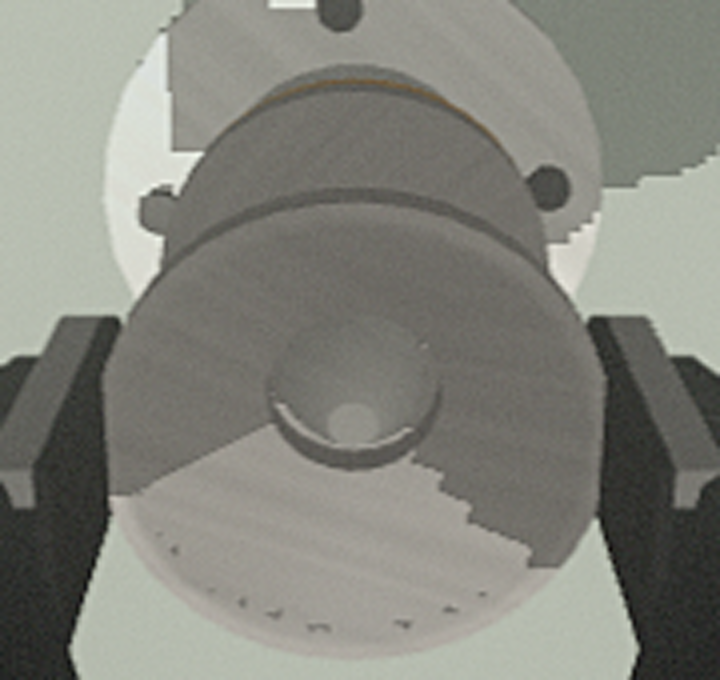

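The arbor tip is in the hole, centred. Lowering to about 1.5 mm above seating, then by touch.

>>> {"api": "jog_arm", "payload": {
  "steps": [
    [[-0.0003,0,0.006,0,0,0,0.4],[-0.0003,0,0.011,0,0,0,0.4],[-0.0003,0,0.015,0,0,0,0.4],[-0.0003,0,0.017,0,0,0,0.4],[-0.0003,0,0.017,0,0,0,0.4]]
  ]
}}

```text
clock: 26.88
ee_pos: [0.6051, 0.1591, 0.0563]
eef_rot: [[-1.0, 0.0, -0.0], [0.0, 1.0, -0.0], [0.0, -0.0, -1.0]]
ft_force: [0.1, -1.1, -0.9]
gripper_width: 0.0576
```

>>> {"api": "jog_arm", "payload": {
  "steps": [
    [[0,0,0.0005,0,0,0,0.4],[0,0,0.001,0,0,0,0.4],[0,0,0.001,0,0,0,0.4]]
  ]
}}

```text
clock: 27.25
ee_pos: [0.6052, 0.1592, 0.0556]
eef_rot: [[-1.0, -0.0, 0.0], [-0.0, 1.0, 0.0], [-0.0, 0.0, -1.0]]
ft_force: [0.3, 0.0, -1.5]
gripper_width: 0.0576
```

>>> {"api": "jog_arm", "payload": {
  "steps": [
    [[0,0,0.0005,0,0,0,0.4],[0,0,0.001,0,0,0,0.4],[0,0,0.001,0,0,0,0.4]]
  ]
}}

```text
clock: 27.62
ee_pos: [0.6052, 0.1592, 0.0545]
eef_rot: [[-1.0, 0.0, -0.0], [0.0, 1.0, 0.0], [0.0, 0.0, -1.0]]
ft_force: [0.8, 0.4, -0.9]
gripper_width: 0.0578
```

>>> {"api": "jog_arm", "payload": {
  "steps": [
    [[0,0,0.0005,0,0,0,0.4],[0,0,0.0005,0,0,0,0.4]]
  ]
}}

```text
clock: 27.88
ee_pos: [0.6053, 0.1592, 0.0544]
eef_rot: [[-1.0, 0.0, 0.0], [0.0, 1.0, 0.0], [-0.0, 0.0, -1.0]]
ft_force: [-2.5, 0.0, 4.3]
gripper_width: 0.0577
```

Contact at 0.0544, as predicted. Release slowly and check.

>>> {"api": "jog_arm", "payload": {
  "steps": [
    [[0,0,0,0,0,0,0.33],[0,0,0,0,0,0,0.28],[0,0,0,0,0,0,0.22],[0,0,0,0,0,0,0.17],[0,0,0,0,0,0,0.12],[0,0,0,0,0,0,0.12]]
  ]
}}

```text
clock: 28.62
ee_pos: [0.6052, 0.1591, 0.054]
eef_rot: [[-1.0, 0.0, -0.0], [0.0, 1.0, 0.0], [0.0, 0.0, -1.0]]
ft_force: [-0.6, 0.4, -0.1]
gripper_width: 0.0751
```

Run:
```python
from h import *
c=ctrl.read_camera('wrist');s=state()
ov(c,'pics/w24.png',[(.6057,.159,.072,.03,(0,0,255))],(190,370,190,350),4)
c=ctrl.read_camera('scene');cv2.imwrite('pics/s24.png',cv2.resize(c['image'][180:280,280:400],None,fx=5,fy=5,interpolation=3))
```

```text
t 28.68 tcp [0.6052 0.1592 0.054 ] w 0.0751 F [0.3 0.2 0.3]
[[-1.0, 0.0, -0.0], [0.0, 1.0, 0.0], [0.0, 0.0, -1.0]]
```

View pics/w24.png

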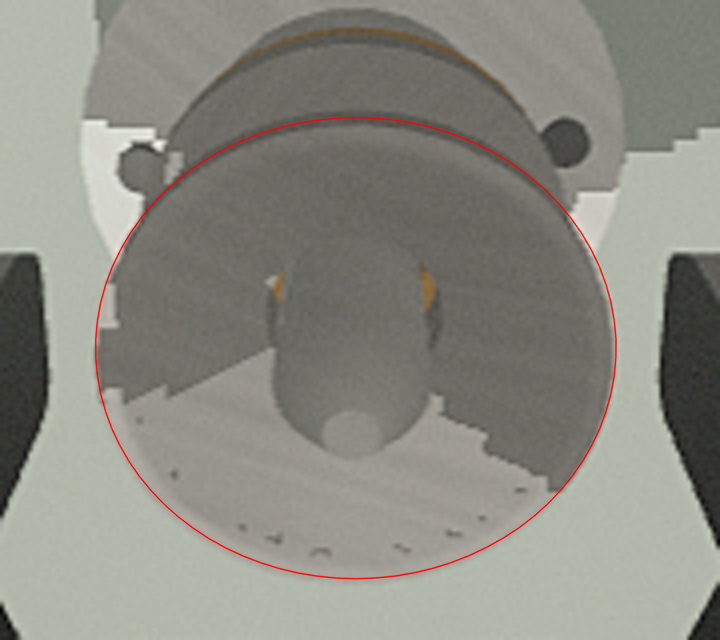

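View pics/s24.png

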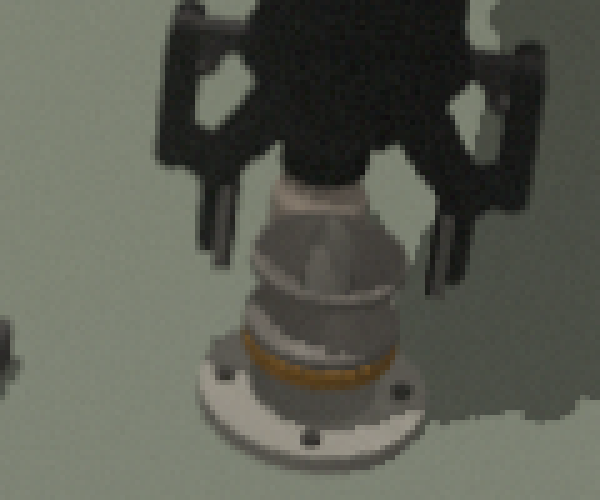

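The cup is seated on the dome washer, level. Now the cap at about (0.453,-0.287).

>>> {"api": "jog_arm", "payload": {
  "steps": [
    [[0,0,-0.06,0,0,0,0.12],[0,0,-0.11,0,0,0,0.12],[0.01,-0.04,-0.13,0,0,0,0.2],[0.03,-0.1,-0.13,0,0,0,0.2],[0.05,-0.155,-0.13,0,0,0,0.2],[0.07,-0.21,-0.13,0,0,0,0.2],[0.09,-0.265,-0.13,0,0,0,0.2],[0.11,-0.32,-0.13,0,0,0,0.2],[0.13,-0.375,-0.13,0,0,0,0.2],[0.145,-0.425,-0.12,0,0,0,0.2],[0.1524,-0.4462,-0.1,0,0,0,0.2],[0.1524,-0.4462,-0.1,0,0,0,0.2]]
  ]
}}

```text
clock: 30.22
ee_pos: [0.4508, -0.2885, 0.153]
eef_rot: [[-1.0, 0.004, -0.003], [0.004, 1.0, 0.0], [0.003, 0.0, -1.0]]
ft_force: [-0.3, 1.4, -0.0]
gripper_width: 0.0682
```

>>> {"api": "jog_arm", "payload": {
  "steps": [
    [[0,0,0,0,0,0,0.25],[0,0,0,0,0,0,0.25]]
  ]
}}

```text
clock: 30.48
ee_pos: [0.4539, -0.2858, 0.1546]
eef_rot: [[-1.0, -0.002, 0.001], [-0.002, 1.0, 0.0], [-0.001, 0.0, -1.0]]
ft_force: [-0.1, -0.1, -0.4]
gripper_width: 0.0642
```

Run:
```python
from h import *
c=ctrl.read_camera('wrist');s=state()
cv2.imwrite('pics/w25.png',c['image'])
q=(.4528,-.287)
ov(c,'pics/w25b.png',[q+(.006,.032,(0,0,255)),q+(.024,.017,(255,0,0)),q+(.024,.011,(255,0,0))],(220,340,130,240),6)
```

```text
t 30.52 tcp [ 0.4538 -0.2859  0.1546] w 0.064 F [-0.4 -0.4  0.6]
[[-1.0, -0.0022, 0.0012], [-0.0022, 1.0, 0.0001], [-0.0012, 0.0001, -1.0]]
```

View pics/w25.png

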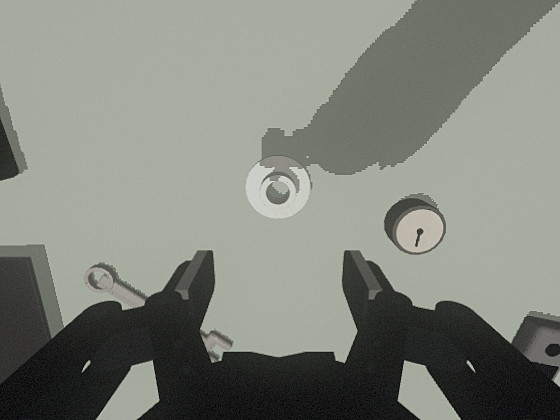

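View pics/w25b.png

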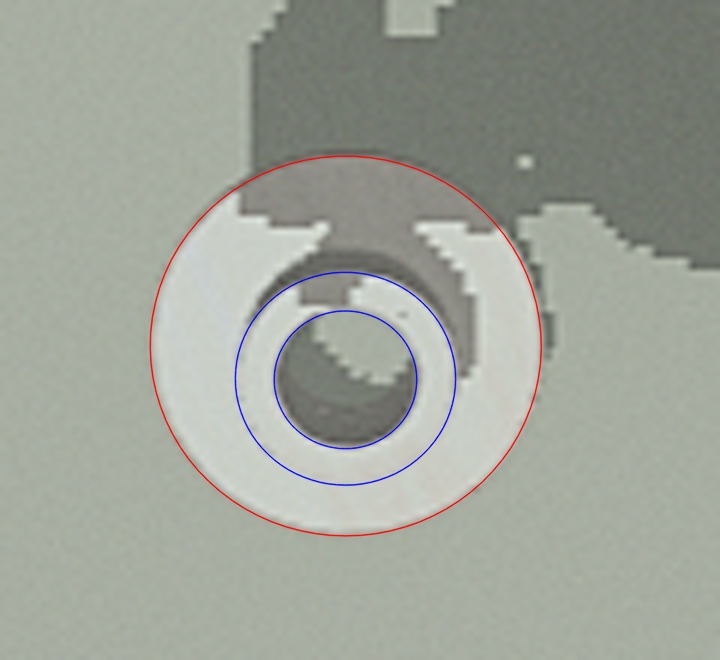

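The cap is confirmed at (0.4528,-0.287); all three outlines fit. Descending.

>>> {"api": "jog_arm", "payload": {
  "steps": [
    [[0.001,-0.0011,0.05,0,0,0,0.25],[0.001,-0.0011,0.1,0,0,0,0.25],[0.001,-0.0011,0.12,0,0,0,0.25],[0.001,-0.0011,0.12,0,0,0,0.25],[0.001,-0.0011,0.12,0,0,0,0.25]]
  ]
}}

```text
clock: 31.15
ee_pos: [0.4528, -0.2883, 0.0351]
eef_rot: [[-1.0, -0.001, 0.002], [-0.001, 1.0, -0.001], [-0.002, -0.001, -1.0]]
ft_force: [0.1, -0.6, -0.0]
gripper_width: 0.0641
```

Run:
```python
from h import *
c=ctrl.read_camera('wrist');s=state()
q=(.4528,-.287)
ov(c,'pics/w26.png',[q+(.006,.032,(0,0,255)),q+(.024,.017,(255,0,0))],(150,400,150,340),3)
```

```text
t 31.2 tcp [ 0.4529 -0.2884  0.0353] w 0.0641 F [-0.8  0.2  0.6]
[[-1.0, -0.0005, 0.0022], [-0.0005, 1.0, -0.0009], [-0.0022, -0.0009, -1.0]]
```

View pics/w26.png

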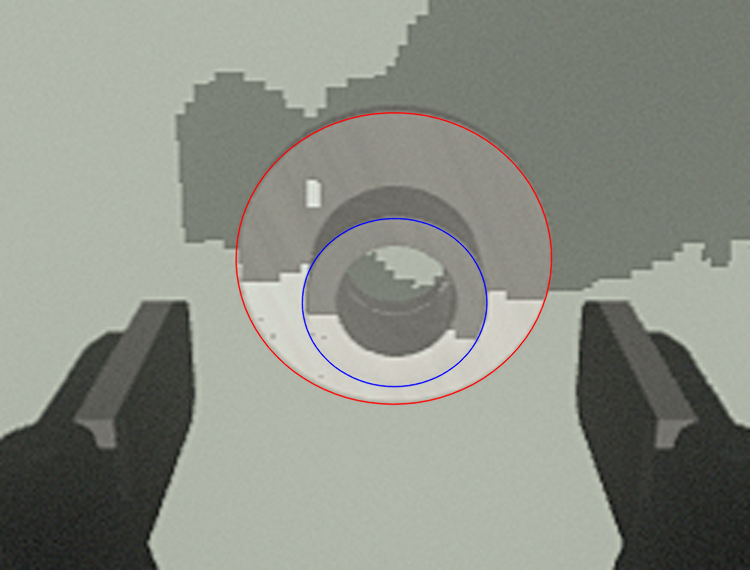

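>>> {"api": "jog_arm", "payload": {
  "steps": [
    [[0,0.0014,0.01,0,0,0,0.3],[0,0.0014,0.02,0,0,0,0.35],[0,0.0014,0.024,0,0,0,0.4],[0,0.0014,0.024,0,0,0,0.4],[0,0.0014,0.024,0,0,0,0.4]]
  ]
}}

```text
clock: 31.82
ee_pos: [0.4518, -0.2869, 0.0101]
eef_rot: [[-1.0, 0.0, 0.0], [0.0, 1.0, -0.0], [-0.0, -0.0, -1.0]]
ft_force: [-0.2, -0.3, 0.1]
gripper_width: 0.0512
```

>>> {"api": "jog_arm", "payload": {
  "steps": [
    [[0,0,0,0,0,0,0.45],[0,0,0,0,0,0,0.5],[0,0,0,0,0,0,0.55],[0,0,0,0,0,0,0.6],[0,0,0,0,0,0,0.65],[0,0,0,0,0,0,0.7],[0,0,0,0,0,0,0.7],[0,0,0,0,0,0,0.7]]
  ]
}}

```text
clock: 32.83
ee_pos: [0.4519, -0.2865, 0.0103]
eef_rot: [[-1.0, -0.0, 0.0], [-0.0, 1.0, 0.0], [-0.0, 0.0, -1.0]]
ft_force: [-0.9, 1.1, 5.2]
gripper_width: 0.0321
```

Run:
```python
from h import *
c=ctrl.read_camera('wrist');s=state();p=s['ee_pos']
q=(.4528,p[1])
ov(c,'pics/w27.png',[q+(.006,.032,(0,0,255)),q+(.024,.011,(255,0,0))],(150,400,150,340),3)
```

```text
t 32.88 tcp [ 0.4518 -0.2865  0.0103] w 0.0319 F [-0.   1.2  4.4]
[[-1.0, -0.0002, 0.0001], [-0.0002, 1.0, 0.0005], [-0.0001, 0.0005, -1.0]]
```

View pics/w27.png

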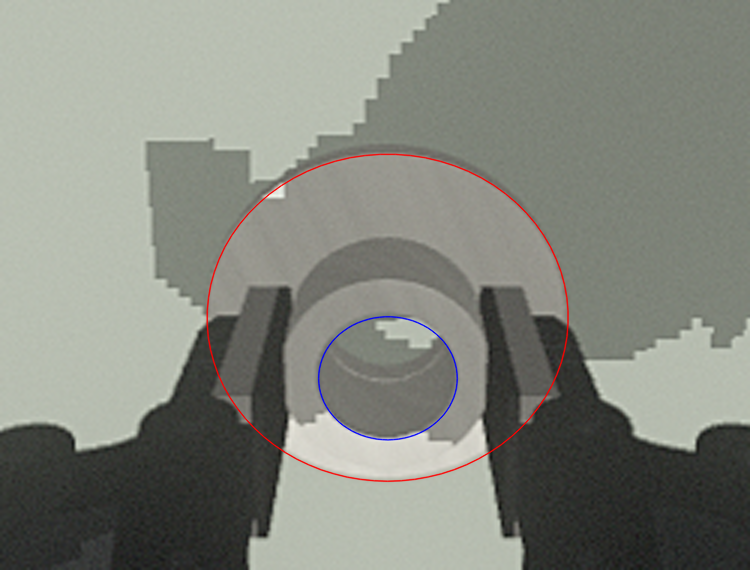

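The cap is held by the hub, upright. Carry it to the stand.

>>> {"api": "jog_arm", "payload": {
  "steps": [
    [[0,0,-0.005,0,0,0,0.7],[0,0,-0.03,0,0,0,0.7],[0,0,-0.08,0,0,0,0.7],[-0.01,0.03,-0.13,0,0,0,0.7],[-0.03,0.08,-0.15,0,0,0,0.7],[-0.047,0.135,-0.15,0,0,0,0.7],[-0.064,0.19,-0.15,0,0,0,0.7],[-0.081,0.245,-0.15,0,0,0,0.7],[-0.098,0.3,-0.15,0,0,0,0.7],[-0.117,0.35,-0.15,0,0,0,0.7],[-0.135,0.4,-0.15,0,0,0,0.7],[-0.148,0.432,-0.14,0,0,0,0.7]]
  ]
}}

```text
clock: 34.38
ee_pos: [0.6006, 0.1487, 0.1505]
eef_rot: [[-1.0, -0.003, 0.001], [-0.003, 1.0, 0.001], [-0.001, 0.001, -1.0]]
ft_force: [-0.3, -0.5, -1.2]
gripper_width: 0.0318
```

>>> {"api": "jog_arm", "payload": {
  "steps": [
    [[-0.005,0.0135,0.01,0,0,0,0.7],[-0.005,0.0135,0.025,0,0,0,0.7],[-0.005,0.0135,0.035,0,0,0,0.7],[-0.005,0.0135,0.035,0,0,0,0.7],[-0.005,0.0135,0.035,0,0,0,0.7]]
  ]
}}

```text
clock: 35.0
ee_pos: [0.605, 0.1577, 0.1154]
eef_rot: [[-1.0, 0.002, 0.0], [0.002, 1.0, -0.0], [-0.0, -0.0, -1.0]]
ft_force: [-0.7, 0.1, -0.7]
gripper_width: 0.0319
```

Run:
```python
from h import *
c=ctrl.read_camera('wrist');s=state();p=s['ee_pos'];u=p[2]-.0103
q=(p[0]+.001,p[1])
ov(c,'pics/w28.png',[q+(u+.006,.032,(0,0,255)),q+(u+.024,.011,(0,0,255)),(.6057,.159,.087,.003,(255,0,0)),(.6057,.159,.072,.03,(255,0,0))],(170,390,150,350),3.5)
```

```text
t 35.05 tcp [0.6052 0.1581 0.1156] w 0.0318 F [-0.4 -0.2  0.7]
[[-1.0, 0.0011, 0.0009], [0.0011, 1.0, 0.0002], [-0.0009, 0.0002, -1.0]]
```

View pics/w28.png

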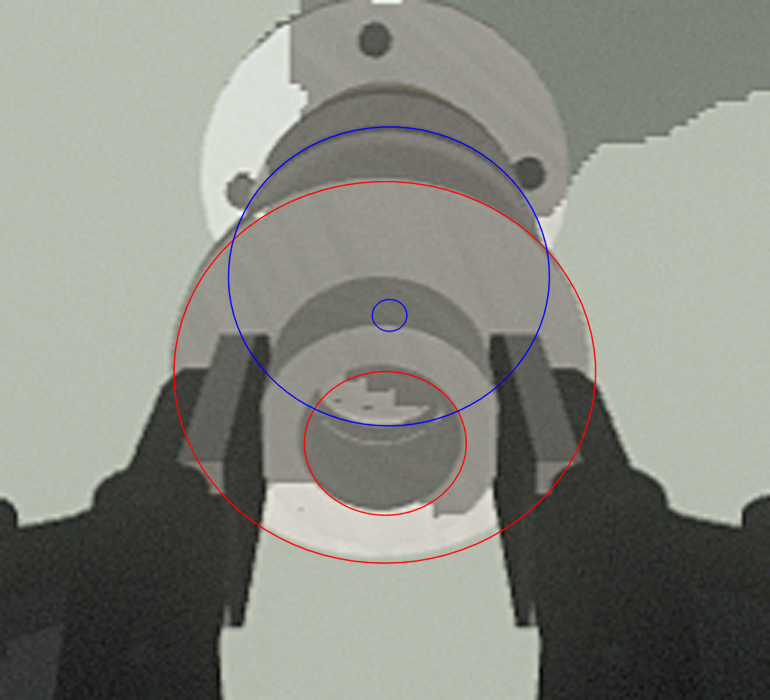

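The cap's y is 0.9 mm low; I'll correct and lower to just above the tip.

>>> {"api": "jog_arm", "payload": {
  "steps": [
    [[0.0003,0.001,0.006,0,0,0,0.7],[0.0003,0.001,0.012,0,0,0,0.7],[0.0003,0.001,0.015,0,0,0,0.7],[0.0003,0.001,0.015,0,0,0,0.7],[0.0003,0.001,0.015,0,0,0,0.7]]
  ]
}}

```text
clock: 35.67
ee_pos: [0.6046, 0.1597, 0.1001]
eef_rot: [[-1.0, 0.0, 0.0], [0.0, 1.0, 0.0], [-0.0, 0.0, -1.0]]
ft_force: [0.4, -0.2, -0.6]
gripper_width: 0.0317
```

Run:
```python
from h import *
c=ctrl.read_camera('wrist');s=state();p=s['ee_pos'];u=p[2]-.0103
q=(p[0]+.001,p[1])
ov(c,'pics/w29.png',[q+(u+.024,.011,(0,0,255)),(.6057,.159,.087,.003,(255,0,0)),(.6057,.159,.072,.03,(255,0,0))],(170,390,150,350),3.5)
```

```text
t 35.73 tcp [0.6047 0.1598 0.1001] w 0.0317 F [-1.  -0.2 -1.4]
[[-1.0, 0.0, 0.0003], [0.0, 1.0, 0.0001], [-0.0003, 0.0001, -1.0]]
```

View pics/w29.png

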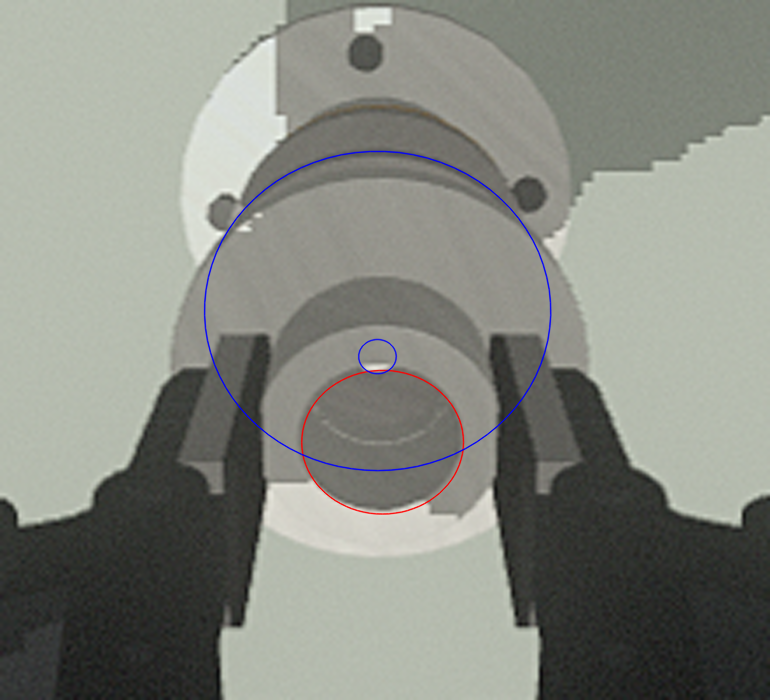

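>>> {"api": "jog_arm", "payload": {
  "steps": [
    [[0,-0.0006,0.001,0,0,0,0.7],[0,-0.0006,0.004,0,0,0,0.7],[0,-0.0006,0.007,0,0,0,0.7],[0,-0.0006,0.01,0,0,0,0.7],[0,-0.0006,0.01,0,0,0,0.7]]
  ]
}}

```text
clock: 36.35
ee_pos: [0.6043, 0.1591, 0.0896]
eef_rot: [[-1.0, 0.0, -0.001], [0.0, 1.0, -0.0], [0.001, -0.0, -1.0]]
ft_force: [-0.2, 0.4, -1.5]
gripper_width: 0.032
```

Run:
```python
from h import *
c=ctrl.read_camera('wrist');s=state();p=s['ee_pos'];u=p[2]-.0103
q=(p[0]+.001,p[1])
ov(c,'pics/w30.png',[(.6057,.159,.072,.03,(255,0,0)),(.6057,.159,.087,.003,(255,0,0))],(170,390,150,350),3.5)
```

```text
t 36.4 tcp [0.6044 0.1591 0.0898] w 0.0315 F [-0.6 -0.6 -0.8]
[[-1.0, -0.0, -0.0003], [-0.0, 1.0, -0.0001], [0.0003, -0.0001, -1.0]]
```

View pics/w30.png

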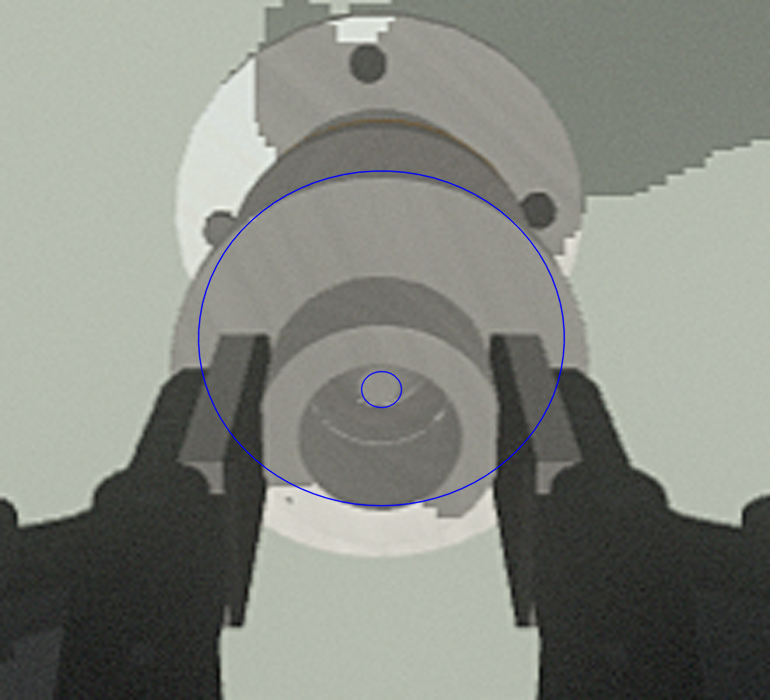

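The tip is in the hole with no force. Lowering toward TCP 0.0823, with a small +x correction.

>>> {"api": "jog_arm", "payload": {
  "steps": [
    [[-0.0003,0,0.003,0,0,0,0.7],[-0.0003,0,0.005,0,0,0,0.7],[-0.0003,0,0.006,0,0,0,0.7],[-0.0003,0,0.006,0,0,0,0.7]]
  ]
}}

```text
clock: 36.9
ee_pos: [0.6047, 0.1591, 0.0839]
eef_rot: [[-1.0, 0.0, -0.0], [0.0, 1.0, -0.0], [0.0, -0.0, -1.0]]
ft_force: [-0.6, 0.4, -1.2]
gripper_width: 0.0318
```

>>> {"api": "jog_arm", "payload": {
  "steps": [
    [[0,0,0.0005,0,0,0,0.7],[0,0,0.001,0,0,0,0.7],[0,0,0.001,0,0,0,0.7]]
  ]
}}

```text
clock: 37.28
ee_pos: [0.6048, 0.1592, 0.083]
eef_rot: [[-1.0, 0.0, -0.0], [0.0, 1.0, 0.0], [0.0, 0.0, -1.0]]
ft_force: [0.3, -0.2, -1.0]
gripper_width: 0.0321
```

>>> {"api": "jog_arm", "payload": {
  "steps": [
    [[0,0,0.0005,0,0,0,0.7],[0,0,0.0005,0,0,0,0.7]]
  ]
}}

```text
clock: 37.52
ee_pos: [0.6048, 0.1592, 0.0825]
eef_rot: [[-1.0, -0.0, 0.0], [-0.0, 1.0, 0.0], [-0.0, 0.0, -1.0]]
ft_force: [0.3, -0.1, -1.0]
gripper_width: 0.0321
```

>>> {"api": "jog_arm", "payload": {
  "steps": [
    [[0,0,0.0005,0,0,0,0.7],[0,0,0.0005,0,0,0,0.7]]
  ]
}}

```text
clock: 37.78
ee_pos: [0.6049, 0.1592, 0.0823]
eef_rot: [[-1.0, 0.0, 0.0], [0.0, 1.0, 0.0], [-0.0, 0.0, -1.0]]
ft_force: [-1.4, -0.8, 4.1]
gripper_width: 0.0319
```

>>> {"api": "jog_arm", "payload": {
  "steps": [
    [[0,0,0.0004,0,0,0,0.7],[0,0,0.0004,0,0,0,0.7]]
  ]
}}

```text
clock: 38.02
ee_pos: [0.605, 0.1592, 0.0823]
eef_rot: [[-1.0, 0.0, 0.0], [0.0, 1.0, 0.0], [-0.0, 0.0, -1.0]]
ft_force: [-2.9, -0.5, 8.0]
gripper_width: 0.0319
```

Seated at exactly 0.0823. Release and rise.

>>> {"api": "jog_arm", "payload": {
  "steps": [
    [[0,0,0,0,0,0,0.63],[0,0,0,0,0,0,0.58],[0,0,0,0,0,0,0.52],[0,0,0,0,0,0,0.45],[0,0,0,0,0,0,0.4],[0,0,0,0,0,0,0.4]]
  ]
}}

```text
clock: 38.78
ee_pos: [0.6048, 0.1591, 0.0815]
eef_rot: [[-1.0, 0.0, -0.0], [0.0, 1.0, -0.0], [0.0, -0.0, -1.0]]
ft_force: [1.3, 0.1, -0.8]
gripper_width: 0.0515
```

>>> {"api": "jog_arm", "payload": {
  "steps": [
    [[0,0,-0.02,0,0,0,0.4],[0,0,-0.06,0,0,0,0.4],[0,0,-0.12,0,0,0,0.3],[0.06,-0.06,-0.12,0,0,0,0.3],[0.12,-0.12,-0.12,0,0,0,0.3],[0.15,-0.17,-0.12,0,0,0,0.3],[0.15,-0.17,-0.12,0,0,0,0.3],[0.15,-0.17,-0.12,0,0,0,0.3]]
  ]
}}

```text
clock: 39.78
ee_pos: [0.4533, -0.0135, 0.2028]
eef_rot: [[-1.0, 0.005, 0.001], [0.005, 1.0, 0.002], [-0.001, 0.002, -1.0]]
ft_force: [0.4, 0.6, 0.2]
gripper_width: 0.0599
```

Run:
```python
from h import *
state()
c=ctrl.read_camera('scene');cv2.imwrite('pics/s31.png',cv2.resize(c['image'][150:290,130:460],None,fx=2.4,fy=2.4,interpolation=3))
q=(.6057,.159)
ov(c,'pics/s31b.png',[q+(.038,.03,(0,0,255)),q+(.072,.03,(255,0,0)),q+(.078,.032,(0,255,0)),q+(.096,.017,(0,255,0))],(280,400,170,280),5)
c=ctrl.read_camera('top')
ov(c,'pics/t31.png',[q+(.078,.032,(0,255,0)),q+(.096,.017,(0,0,255))],(80,470,110,290),2)
```

```text
t 39.77 tcp [ 0.4533 -0.0135  0.2028] w 0.0599 F [0.4 0.6 0.2]
[[-1.0, 0.0053, 0.0009], [0.0053, 1.0, 0.0016], [-0.0009, 0.0016, -1.0]]
```

View pics/s31.png

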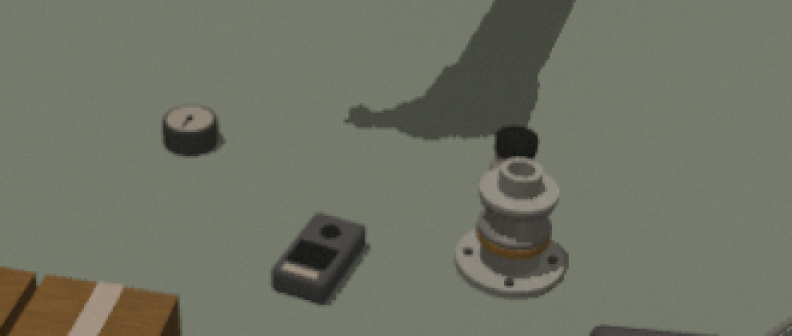

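View pics/s31b.png

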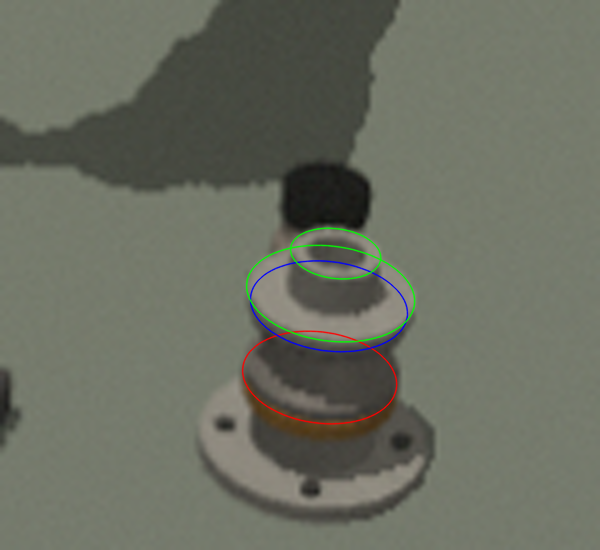

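View pics/t31.png

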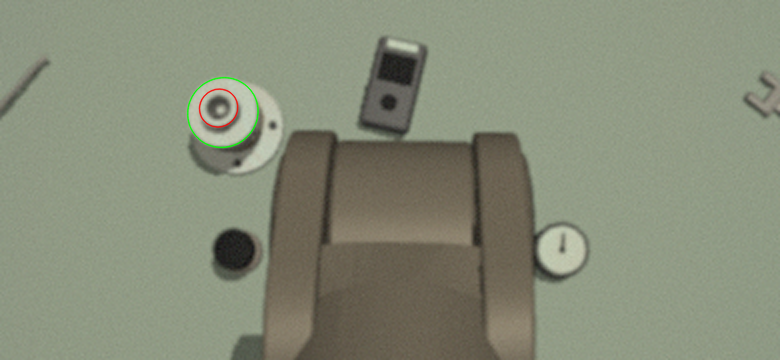

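The full stack is on the arbor: cap level with its hub up, and outlines at the expected heights to within 1–2 mm. The detector, gauge and jar are at their original pixels and the arm is clear.

Run:
```python
from station import ctrl
print(ctrl.hand_in())
```

```text
the job is handed in; nothing more can be done
None
```

I built the stack on the arbor in the order asked: thrust ring, dome-up washer, hollow-up washer, then the cap with its hub up. The job is handed in.

- **Seating:** Each part was lowered until it touched, then released slowly. The washers and cap made contact within 0.2 mm of the predicted height. The ring's first touch came about 0.5 mm early, and I pressed it the rest of the way down. Wrist-force readings between moves stayed at 8 N or below, and the clock stood at about 40 s at hand-in.
- **Last pictures:** In the scene and top views, taken with the arm clear, the stack looks level and centred. The outlines predicted for the seated heights match to within 1–2 mm, which is about the cameras' calibration error. The detector, gauge and jar had not moved.
- **What disagreed:** The first fits of the cup washer, cap and stand in the top view were off by 2–6 mm, mostly because of shadows, and I corrected them with masks and the wrist camera before using them. The ring came in about 1.8 mm off over the arbor, and I corrected that before lowering it.

No check failed at the end.

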